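# Swap the worn scraper, load the holder, lock it with the mallet

## Task

Take the worn yellow-handled scraper out of the wooden holder and lay it in the orange drip pan, and slide every narrow-bladed blue scraper lying on the shelf blade first into a slot of its own in the holder until its handle meets the block; the broad-bladed blue look-alike does not fit and stays where it lies. Only when that is done, take the mallet from the pan, drive both red locking pins on the holder fully down by striking them with the mallet (not with the gripper or anything else), and lay the mallet back in the pan. Do not disturb the jar, the pump can or the lamp.

Things in the scene. Friction and masses are not known exactly. Their poses are not given: they have to be found in the camera images.
- scraper0: narrow scraper (may be absent; two or three are present), blade 40 mm wide; 120 g, lies flat. Origin on the underside below the handle; x to the blade tip, z up. Blue handle x -50 to +35, 22 wide, 22 high; steel blade x +35 to +115, z 0 to 3 mm. Grip across the handle (along y) from above at the origin.
- scraper1: narrow scraper (may be absent; two or three are present), blade 40 mm wide; 120 g, lies flat. Origin on the underside below the handle; x to the blade tip, z up. Blue handle x -50 to +35, 22 wide, 22 high; steel blade x +35 to +115, z 0 to 3 mm. Grip across the handle (along y) from above at the origin.
- scraper2: narrow scraper (may be absent; two or three are present), blade 40 mm wide; 120 g, lies flat. Origin on the underside below the handle; x to the blade tip, z up. Blue handle x -50 to +35, 22 wide, 22 high; steel blade x +35 to +115, z 0 to 3 mm. Grip across the handle (along y) from above at the origin.
- worn0: worn scraper, home in the slot at y -75 mm at the start (just one of worn0 to worn2 is there, the others absent): yellow handle, dark 40 mm blade, same shape and axes as scraper0; in its slot it droops about 4 degrees at the handle
- worn1: worn scraper, home in the slot at y 0 mm at the start (just one of worn0 to worn2 is there, the others absent): yellow handle, dark 40 mm blade, same shape and axes as scraper0; in its slot it droops about 4 degrees at the handle
- worn2: worn scraper, home in the slot at y 75 mm at the start (just one of worn0 to worn2 is there, the others absent): yellow handle, dark 40 mm blade, same shape and axes as scraper0; in its slot it droops about 4 degrees at the handle
- broad: broad scraper, a look-alike with a 58 mm wide blade that does not fit the slots; otherwise as the narrow ones: 120 g, lies flat. Origin on the underside below the handle; x to the blade tip, z up. Blue handle x -50 to +35, 22 wide, 22 high; steel blade x +35 to +115, z 0 to 3 mm. Grip across the handle (along y) from above at the origin.
- holder: fixed light-wood block 90 (x) x 240 (y) x 60 (z) mm, origin centre of its underside; front face at x -45 mm, towards the robot. Three level slots open there at y -75, 0, +75 mm: 46 wide, z 30 to 39 mm, 85 deep. A narrow scraper is home when its handle front meets the front face: its origin then at x -80, z about 30 mm in this frame.
- slot0 (a point): middle of the lower edge of the mouth of the slot at y -75 mm of the holder; axes as the holder's, x points into the slot
- slot1 (a point): middle of the lower edge of the mouth of the slot at y 0 mm of the holder; axes as the holder's, x points into the slot
- slot2 (a point): middle of the lower edge of the mouth of the slot at y 75 mm of the holder; axes as the holder's, x points into the slot
- pin_a_top (a point): centre of the top of the red locking pin at x 0, y -37.5 mm of the holder; its head is 22 mm across; up, its top is 76 mm above the shelf (16 above the block), fully down 64 mm. Axes as the holder's
- pin_b_top (a point): centre of the top of the red locking pin at x 0, y 37.5 mm of the holder; its head is 22 mm across; up, its top is 76 mm above the shelf (16 above the block), fully down 64 mm. Axes as the holder's
- pin_a (a joint): travel of this locking pin: 0 up, 0.012 m fully down. Stiff: it takes about 7 N and stays where it is driven
- pin_b (a joint): travel of this locking pin: 0 up, 0.012 m fully down. Stiff: it takes about 7 N and stays where it is driven
- pan: fixed orange plastic drip pan, 260 (x) x 200 (y) mm, walls 30 mm high, floor and walls 4 mm thick, origin at the centre of its underside, z up
- mallet: mallet, 280 g, level in the pan, towards its +y side: upright black rubber head, 44 mm diameter, 50 high, standing on a striking face; level wooden handle 24 wide (y), 26 high, middle at z 25 mm, from the head to x -140 mm, then a round butt of 50 mm diameter to x -152. Origin: centre of the lower striking face; x from butt to head, z up. Grip across the handle from above at x -40 mm.
- jar: bystander: glass jar with clamp lid, 90 mm diameter, 122 mm high, origin under its centre
- can: bystander: dented aluminium pump can, 84 mm diameter, 151 mm high, origin under its centre
- lamp: bystander: grey plastic work lamp with toggle switch, 70 x 120 x 115 mm, origin under its centre
Things that resemble listed ones, but are neither listed nor needed, are in the scene too. Leave any turquoise look-alike of the scraper2 alone. There is more than one size of the mallet; the job needs the larger.

How it is judged:
By the outcome, as a careful person would: the job done as asked, in the order asked, and still so for the second after the job is handed in, with the robot touching nothing.
Of scraper0, scraper1, scraper2 only 2 to 3 are there at a start; the rules pass over those that are not, and their reading is None.
Of worn0, worn1, worn2 only 1 to 1 are there at a start; the rules pass over those that are not, and their reading is None.
At some moment in a run one of scraper0, scraper1, scraper2 may be knocked a few centimetres aside while the robot is not near it.
It also fails if it takes over 208 s, if anything falls off the work surface, if the arm or the gripper's body presses on something with over 40 N, if the wrist force passes 120 N, or if a joint passes its speed limit or range.

## Robot

A 6-joint arm with a two-finger parallel gripper is mounted at the origin on the work surface. World frame = base frame: x ahead of the robot, y to its left, z up, the work surface at z = 0. Lengths are in m, angles in rad, forces in N, time in s.
With the tool pointing down it reaches from about 0.375 to 0.975 m from the base axis. Payload 3.8 kg.
Tool frame: the origin (TCP) lies between the finger pads; the fingertips stand 17 mm ahead of it and the grasp point (between the pads) lies 2 mm behind it; y points along the fingers, z is the direction in which the jaws open and shut, and the axes are right-handed (so a half turn about y gives the same grasp; the last joint's range is limited). The gripper opens to 85 mm and grips with 20 to 120 N. Pads are 22 mm wide; open, the fingers measure 114 mm over their backs; the gripper's body (76 mm by 85 mm) begins 54 mm behind the grasp point. The pads swing forward as they close: fully open they stand 13 mm farther back than shut.
Start: joints at [1.098, 0.264, 1.604, -0, 1.274, -0.037], TCP at [0.285, 0.612, 0.248] pointing down, gripper open.
Joint ranges: [-2.63, 2.63], [-0.94, 2.18], [0.31, 2.57], [-1.31, 4.45], [0, 2.66], [-2.55, 2.55]. Speed limits (rad/s): [2.57, 2.57, 3.14, 3.14, 3.14, 3.14].

## Interface

Orientations are given as a rotation vector (axis times angle).
In Python, from workcell import bot, eyes, nets gives the robot as it stands. The module is installed in compiled form; this text tells all that it offers.
- The arm moves only by the tool jog_arm, never from a script. Its arguments are lists of equal length, an entry for each row: "turn": the turn, a rotation vector about the tool's x, y, z in rad, a list of three; "slide": the shift along the tool's x, y, z in mm, a list of three; "grip": the opening in per cent of the stroke, from 0 (shut) to 100 (fully open). A call has 1 to 5 rows; each row shifts and turns the commanded pose from where the row before left it, along the tool's axes as they then stand; what a row does not reach is not made up. A row lasts 1/10 s, in which the tool goes at most 50 mm and 8.59 degrees, less where a joint would pass 70% of its speed; a pose out of reach is approached as far as the arm can. A call with a gripper value outside its range is refused whole. The fingers move at their own pace and stop on an object; "newtons" is the grip in N (left out, the last holds). Time passes only in rows, so rows that do not move let the fingers close. It gives the time, the measured TCP pose, the force and the opening at its end, in the units of the state.
- bot.read_state(): the state, without advancing time (a new reading comes with each control period).
- eyes.read_camera(name): name is "scene" or "top"; returns a dict with "img" (420x560x3 uint8, red, green, blue), "depth" (420x560 float32, m along the optical axis (not along the pixel's ray), 0 where there is no reading), "intrinsics" (3x3 intrinsics, pixels), "position" and "rotation" of the camera in the world. Camera axes: x right, y down, z forward; pixel columns grow to the right and rows downward; lengths in m; the calibration is good to about 2 mm. A picture is of the moment at which its call begins.
- bot.finish_job(): hands the job in, once; it reports no verdict.
Trained networks look in a picture, given as the dict that the camera call returned (one of the last four; its "shot" number tells which), for a name from the list of things; names that differ only in an ending like _2 or _b are one class to them, and where a whole thing is asked for, a point or a joint stands for the part that bears it (a point fixed in the world has none). Each returns a list of dicts, best first, with "conf" (0 to 1); they miss things now and then, are a little off and sometimes report something else, mostly with a low value. They report only what shows in the picture. A call takes as long as a camera call. They do not tell look-alikes from the thing itself.
- nets.search_frame(thing, picture): "xyz" ([x, y, z] in m, in the coordinates of the camera as it stood for that picture, good to about 4 mm: the middle of the surface that is visible of it).
The state is a dict: "time": time; "q": joint angles; "joint_vel": joint speeds; "joint_torque": joint torques, N m; "tool_pos": TCP position; "tcp_rot": TCP orientation; "wrist_force": force on the tool from outside, world axes, zero at the start; "torque": the same for the moment, N m; "width": opening from 0.0 (shut) to 1.0 (fully open).
Only numpy, scipy, OpenCV 4.12 (cv2) and the standard library are available. Lean on these libraries where they do the work, as an engineer would, in place of code of your own. Each camera call takes 0.05 s, during which the arm holds its last target.

## Working session

There is one attempt and no reset: what is moved stays moved. The work goes in short steps, Python scripts to look and compute and a tool call to move; the robot and the scene stay as the last step left them, time stands still between calls to the robot, and variables do not carry over. Pictures are saved under pics/ and viewed, and the job is handed in when it is done.

Besides the shell and the picture viewer there is one more tool, called after "Request:" in YAML: its name, and indented under it one key for each argument. jog_arm: Moves the arm, as the interface text tells. Its arguments: {"type":"object","properties":{"turn":{"type":"array"},"slide":{"type":"array"},"grip":{"type":"array"},"newtons":{"type":"number"}},"required":["turn","slide","grip"]}

```bash
mkdir -p pics; cat > h.py <<'E'
import numpy as np, cv2
from workcell import bot, eyes, nets
from scipy.spatial.transform import Rotation as R
def shot(cam,name=None):
    p=eyes.read_camera(cam)
    if name: cv2.imwrite(f'pics/{name}.png',p['img'][:,:,::-1])
    return p
def world(p):
    K=np.array(p['intrinsics']);d=p['depth'];h,w=d.shape
    u,v=np.meshgrid(np.arange(w),np.arange(h))
    c=np.stack([(u-K[0,2])/K[0,0]*d,(v-K[1,2])/K[1,1]*d,d],-1)
    Rm=np.array(p['rotation']); Rm=Rm if Rm.shape==(3,3) else R.from_rotvec(Rm).as_matrix()
    W=c@Rm.T+np.array(p['position']); W[d==0]=np.nan
    return W
E
python3 - <<'E'
from h import *
s=bot.read_state();print({k:np.round(v,3) for k,v in s.items()})
print(R.from_rotvec(s['tcp_rot']).as_matrix().round(3))
for c in('scene','top'):
    p=shot(c,c+'0');print(p['position'],p['rotation'],p['intrinsics'])
E
```

```text
{'time': np.float64(0.0), 'q': array([ 1.098,  0.265,  1.605, -0.   ,  1.274, -0.037]), 'joint_vel': array([-0.002, -0.002, -0.   , -0.001,  0.001, -0.001]), 'joint_torque': array([-0.0000e+00, -5.1512e+01, -3.6731e+01, -0.0000e+00,  1.3000e-02,
       -0.0000e+00]), 'tool_pos': array([0.285, 0.611, 0.247]), 'tcp_rot': array([-1.546,  0.342, -0.341]), 'wrist_force': array([ 0.567,  0.14 , -0.391]), 'torque': array([-0.049,  0.014,  0.01 ]), 'width': np.float64(1.002)}
[[ 0.907 -0.001  0.422]
 [-0.422 -0.002  0.907]
 [-0.    -1.    -0.002]]
[ 1.00333164 -0.3741466   1.11253002] [-2.40416637 -1.03458504  0.29188427] [[439.98894625   0.         271.01494653]
 [  0.         439.98894625 208.1284145 ]
 [  0.           0.           1.        ]]
[0.31491814 0.09366061 1.39874042] [-2.13383774  2.14312371 -0.16923467] [[427.01601428   0.         274.00099069]
 [  0.         427.01601428 202.55737166]
 [  0.           0.           1.        ]]
```

View pics/scene0.png

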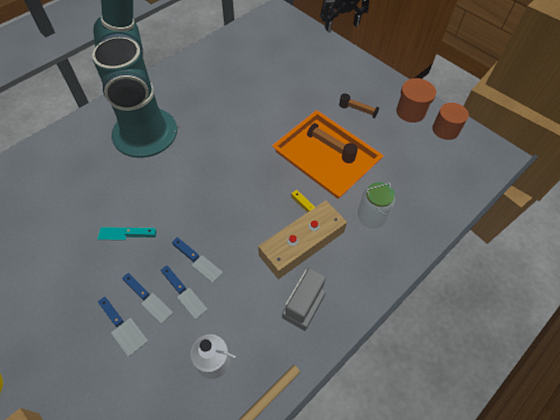

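View pics/top0.png

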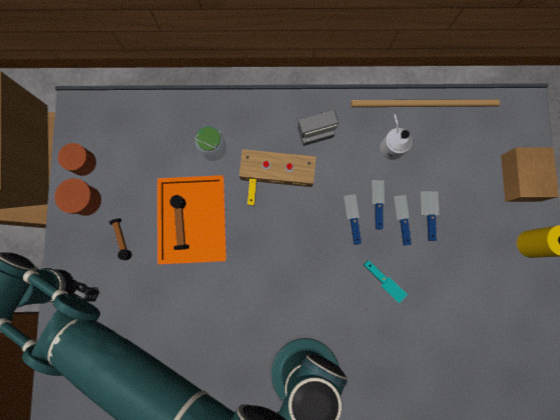

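Top view: pan at (192,220) with the big mallet, the small mallet outside it at (120,240). The holder is at (278,168) with yellow in its +y slot (252,192). Blue scrapers are at (352,220), (378,205), (402,220) and the broad one at (430,215). Turquoise is at (385,282). Now measuring.

```bash
cat >> h.py <<'E'
def masks(p):
    hsv=cv2.cvtColor(p['img'],cv2.COLOR_RGB2HSV).astype(int);H,S,V=hsv[...,0],hsv[...,1],hsv[...,2]
    return H,S,V
def blobs(m,mn=20):
    n,l,st,c=cv2.connectedComponentsWithStats(m.astype(np.uint8))
    return [(l==i) for i in range(1,n) if st[i,4]>=mn]
def scrapers(p,W,lo=105,hi=125,S0=120,hmin=0.0):
    H,S,V=masks(p); out=[]
    for b in blobs((H>=lo)&(H<=hi)&(S>S0)&(V>40)):
        q=W[b]; q=q[np.isfinite(q[:,0])]
        if len(q)<15: continue
        q2=q[q[:,2]>q[:,2].max()-0.006] 
        r=cv2.minAreaRect(q2[:,:2].astype(np.float32)*1000)
        v,u=np.where(b)
        m=q2[:,:2].mean(0);w,V_=np.linalg.eigh(np.cov(q2[:,:2].T));d=V_[:,1]
        if d[0]<0:d=-d
        out.append((m,np.degrees(np.arctan2(d[1],d[0])),np.median(q2[:,2]),np.round(r[1]),np.round(r[0]),(u.mean().round(),v.mean().round()),len(q)))
    return out
E
python3 - <<'E'
from h import *
for c in('top','scene'):
    p=shot(c);W=world(p);print(c, 'floor', np.nanmedian(W[250:280,450:500,2]) if c=='top' else '')
    print('blue');[print(*x) for x in scrapers(p,W)]
    print('yellow');[print(*x) for x in scrapers(p,W,20,33,150)]
    print('red');[print(*x) for x in scrapers(p,W,170,180,150)]; [print(*x) for x in scrapers(p,W,0,3,190)]
    print('orange');[print(*x) for x in scrapers(p,W,8,15,220)]
    for t in('holder','pin_a_top','slot0','mallet','broad','scraper0','jar','can','lamp','pan'):
        K=R.from_rotvec(p['rotation']).as_matrix()
        print(t,[(np.round(K@np.array(f['xyz'])+p['position'],4),round(f['conf'],2)) for f in nets.search_frame(t,p)][:5])
E
```

```text
top floor -8.356263236364292e-06
blue
[ 0.49089879 -0.24678725] -2.435479909403095 0.025055859523460455 [16. 79.] [ 492. -247.] (np.float64(379.0), np.float64(216.0)) 168
[ 0.45089656 -0.41716081] -1.3404337703535854 0.02543232396458639 [16. 78.] [ 453. -417.] (np.float64(431.0), np.float64(228.0)) 188
[ 0.44302668 -0.17054384] 8.041411673065895 0.024930970284738452 [82. 17.] [ 442. -170.] (np.float64(355.0), np.float64(231.0)) 163
[ 0.4395473  -0.33078847] 4.015880558268698 0.02373247903454634 [81. 19.] [ 439. -331.] (np.float64(405.0), np.float64(232.0)) 172
yellow
[0.57925046 0.1646621 ] -6.9889349317887755 0.05135196201794967 [21. 79.] [568. 166.] (np.float64(252.0), np.float64(191.0)) 182
[ 0.40087757 -0.7158008 ] -7.601107586982427 0.1620021700155807 [35. 84.] [ 403. -713.] (np.float64(540.0), np.float64(242.0)) 1121
red
[0.65247632 0.11903916] 20.05173575884284 0.07567729263249279 [13. 11.] [653. 120.] (np.float64(266.0), np.float64(164.0)) 20
[0.64420622 0.04451467] 19.440613842187904 0.07722585074386501 [14. 12.] [645.  45.] (np.float64(289.0), np.float64(166.0)) 20
orange
[
[... 2060 characters left out ...]
(array([ 4.993e-01, -1.680e-01, -3.000e-04]), 0.32)]
mallet [(array([0.4894, 0.394 , 0.0422]), 0.95), (array([0.4157, 0.59  , 0.0294]), 0.7), (array([4.844e-01, 3.529e-01, 2.000e-04]), 0.59)]
broad [(array([ 0.5227, -0.419 ,  0.0013]), 0.64)]
scraper0 [(array([ 0.4988, -0.3307,  0.0061]), 0.91), (array([ 0.2858, -0.2657,  0.0037]), 0.77), (array([ 0.5537, -0.2517,  0.0036]), 0.69)]
jar [(array([0.7367, 0.2767, 0.1   ]), 0.6), (array([0.6617, 0.069 , 0.0545]), 0.57)]
can [(array([ 0.742 , -0.3072,  0.0993]), 0.59), (array([0.4891, 0.3947, 0.0416]), 0.55)]
lamp [(array([ 0.7918, -0.0608,  0.1135]), 0.95)]
pan [(array([ 0.4861,  0.354 , -0.001 ]), 0.76), (array([0.6588, 0.1167, 0.0728]), 0.64)]
```

```bash
cat >> h.py <<'E'
from scipy.optimize import minimize
def proj(p,X):
    Rm=R.from_rotvec(p['rotation']).as_matrix();K=np.array(p['intrinsics'])
    c=(X-np.array(p['position']))@Rm; return c[:,:2]/c[:,2:]*K[[0,1],[0,1]]+K[:2,2]
def box(x0,x1,y0,y1,z0,z1): return np.array([[x,y,z] for x in(x0,x1) for y in(y0,y1) for z in(z0,z1)])
HANDLE=box(-.05,.035,-.011,.011,0,.022); HOLDER=box(-.045,.045,-.12,.12,0,.06)
def hull(p,B,pose,tilt=0):
    x,y,a=pose[:3];z=pose[3] if len(pose)>3 else 0
    X=B@R.from_euler('zy',[a,tilt]).as_matrix().T+[x,y,z]
    return cv2.convexHull(proj(p,X).astype(np.float32))
def fit(p,mask,B,x0,z=0,ign=None,tilt=0):
    S=8
    v,u=np.where(mask);r0,r1,c0,c1=v.min()-8,v.max()+9,u.min()-8,u.max()+9
    r0=max(r0,0);c0=max(c0,0)
    m=mask[r0:r1,c0:c1].astype(float); w=np.ones_like(m) if ign is None else 1-ign[r0:r1,c0:c1]
    def cost(q):
        h=hull(p,B,[q[0],q[1],q[2],z],tilt).reshape(-1,2)
        h=(h-[c0,r0]+.5)*S
        im=np.zeros((m.shape[0]*S,m.shape[1]*S),np.uint8)
        cv2.fillPoly(im,[np.round(h*16-8).astype(np.int32)],255,shift=4)
        im=cv2.resize(im,(m.shape[1],m.shape[0]),interpolation=cv2.INTER_AREA)/255.
        return (((im-m)**2)*w).sum()
    x0=np.array(x0[:3]); sim=np.array([x0,x0+[.006,0,0],x0+[0,.006,0],x0+[0,0,.06]])
    r=minimize(cost,x0,method='Nelder-Mead',options=dict(initial_simplex=sim,xatol=1e-5,fatol=1e-3))
    return r.x,r.fun,m.sum()
def bluefit(p):
    W=world(p);H,S,V=masks(p);out=[]
    for b in blobs((H>=105)&(H<=125)&(S>100)&(V>35),60):
        q=W[b];q=q[np.isfinite(q[:,0])]; m=q[:,:2].mean(0)
        if m[0]>.85 or m[0]<.25: continue
        w,V_=np.linalg.eigh(np.cov(q[:,:2].T));d=V_[:,1];d=d*np.sign(d[0])
        a=np.arctan2(d[1],d[0]);m=m+.0075*d
        x,f,n=fit(p,b,HANDLE,[m[0],m[1],a]); out.append((x,f,n))
    return out
E
python3 - <<'E'
from h import *
for c in('top','scene'):
    p=shot(c);H,S,V=masks(p)
    print(c);[print('blue',x.round(4),np.degrees(x[2]).round(1),f.round(1),n) for x,f,n in bluefit(p)]
    y=(H>=22)&(H<=33)&(S>150)&(V>60)
    y=[b for b in blobs(y,60) if 200<np.where(b)[1].mean()<340][0]
    wood=(H>=8)&(H<=24)&(S>50)&(V>70)&(S<215)
    red=((H<6)|(H>170))&(S>120)
    ring=(slice(130,200),slice(230,330)) if c=='top' else (slice(190,285),slice(250,360))
    mm=np.zeros_like(wood);mm[ring]=(wood|red)[ring];mm&=~y
    mm=cv2.morphologyEx(mm.astype(np.uint8),cv2.MORPH_CLOSE,np.ones((3,3)))
    b=max(blobs(mm>0),key=lambda b:b.sum())
    cnt,_=cv2.findContours(b.astype(np.uint8),cv2.RETR_EXTERNAL,cv2.CHAIN_APPROX_NONE);f=np.zeros(b.shape,np.uint8);cv2.drawContours(f,cnt,-1,1,-1);b=f>0
    ign=cv2.dilate(y.astype(np.uint8),np.ones((5,5)))
    x,fv,n=fit(p,b,HOLDER,[.645,.082,-.08],ign=ign);print('holder',x.round(4),np.degrees(x[2]),fv,n)
    im=p['img'][:,:,::-1].copy();cv2.polylines(im,[np.round(hull(p,HOLDER,x)*1).astype(int)],1,(0,255,0),1)
    for xx,_,_ in bluefit(p): cv2.polylines(im,[np.round(hull(p,HANDLE,xx)).astype(int)],1,(0,255,0),1)
    cv2.imwrite('pics/fit_%s.png'%c,im)
    rr=R.from_euler('z',x[2]).as_matrix()
    # yellow home in slot2
    x2,fv,n=fit(p,y,HANDLE,list((rr@[-.08,.075,0]+[x[0],x[1],0])[:2])+[x[2]],z=.030,tilt=-0.07)
    print('yellow',x2.round(4),fv,n,'holderframe',(rr.T@(np.r_[x2[:2]-x[:2],0])).round(4))
    # pins by colour centroid at z=.076
    for bb in blobs(red&mm.astype(bool),8):
        v,u=np.where(bb);K=np.array(p['intrinsics']);Rm=R.from_rotvec(p['rotation']).as_matrix()
        d=Rm@[(u.mean()-K[0,2])/K[0,0],(v.mean()-K[1,2])/K[1,1],1];t=(.072-p['position'][2])/d[2]
        P=d*t+p['position'];print('pin',P.round(4),(rr.T@(P-np.r_[x[:2],0])).round(4))
E
```

```text
top
blue [ 0.5002 -0.2482 -0.0334] -1.9 28.5 184.0
blue [ 0.4597 -0.4183 -0.0101] -0.6 35.7 201.0
blue [ 0.4505 -0.1693  0.0979] 5.6 27.9 178.0
blue [ 0.4472 -0.3317  0.0742] 4.3 31.9 193.0
holder [ 0.6507  0.0829 -0.102 ] -5.842637410337009 102.63853902345254 2209.0
yellow [ 0.5775  0.166  -0.0795] 11.184590542099194 180.0 holderframe [-0.0814  0.0752  0.    ]
pin [0.6536 0.1207 0.072 ] [-0.001   0.0379  0.072 ]
pin [0.6457 0.0458 0.072 ] [-0.0012 -0.0375  0.072 ]
scene
blue [ 0.4513 -0.1695  0.1309] 7.5 55.4 232.0
blue [ 0.4979 -0.2485 -0.0451] -2.6 46.5 240.0
blue [ 0.4473 -0.3321  0.0614] 3.5 43.4 247.0
blue [ 0.4603 -0.419  -0.0082] -0.5 40.1 273.0
holder [ 0.6495  0.0831 -0.101 ] -5.789288374014071 33.688381391772396 3306.0
yellow [ 0.5772  0.1641 -0.0824] 68.13133410226835 216.0 holderframe [-0.0802  0.0733  0.    ]
pin [0.6538 0.1204 0.072 ] [0.0004 0.0375 0.072 ]
pin [0.6449 0.0459 0.072 ] [-0.0009 -0.0375  0.072 ]
```

```bash
python3 -c "
import cv2
a=cv2.imread('pics/fit_top.png')[120:270,220:450];b=cv2.imread('pics/fit_scene.png')[180:360,90:370]
cv2.imwrite('pics/ft.png',cv2.resize(a,None,fx=3,fy=3,interpolation=0));cv2.imwrite('pics/fs.png',cv2.resize(b,None,fx=2.8,fy=2.8,interpolation=0))"
```

```text
(no output)
```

View pics/ft.png

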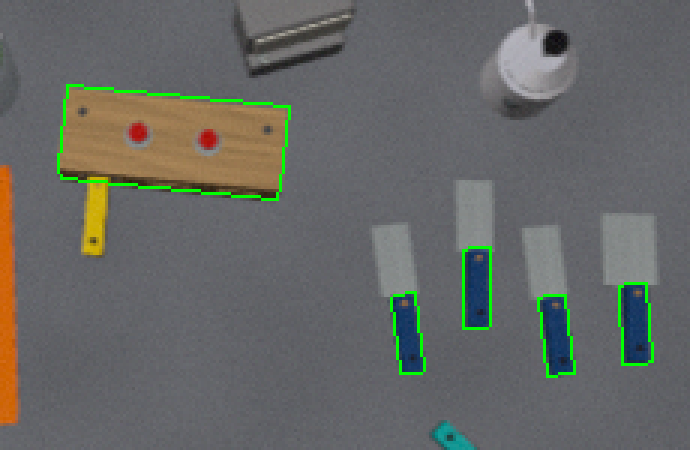

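View pics/fs.png

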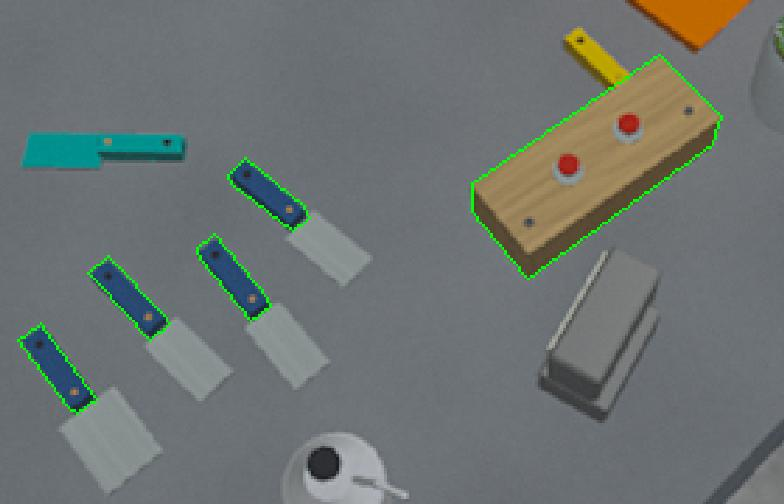

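Holder and handle fits agree across both cameras to about 1–2 mm. Now the pan and mallet.

```bash
cat >> h.py <<'E'
PAN=box(-.13,.13,-.1,.1,0,.03)
def fill(b):
    cnt,_=cv2.findContours(b.astype(np.uint8),cv2.RETR_EXTERNAL,cv2.CHAIN_APPROX_NONE);f=np.zeros(b.shape,np.uint8);cv2.drawContours(f,cnt,-1,1,-1);return f>0
E
python3 - <<'E'
from h import *
for c in('top','scene'):
    p=shot(c);H,S,V=masks(p);W=world(p)
    m=(H>=6)&(H<=17)&(S>225)&(V>60)
    b=fill(max(blobs(m),key=lambda b:b.sum()))
    x,f,n=fit(p,b,PAN,[.4835,.353,0.02]);print(c,'pan',x.round(4),f,n)
    im=p['img'][:,:,::-1].copy();cv2.polylines(im,[np.round(hull(p,PAN,x)).astype(int)],1,(0,255,0),1)
    # mallet: non-orange inside
    nb=b&~((H>=6)&(H<=17)&(S>225))
    q=W[nb];ok=(q[:,2]>.025)&(q[:,2]<.07)
    q=q[ok]
    x0=q[:,0].max(),q[:,0].min()
    for lo in np.arange(x0[1],x0[0],.012):
        s=q[(q[:,0]>=lo)&(q[:,0]<lo+.012)]
        if len(s)>3:print(lo.round(3),len(s),'y',s[:,1].min().round(3),s[:,1].max().round(3),s[:,1].mean().round(4),'z',np.median(s[:,2]).round(3))
    cr=im[170:270,150:235] if c=='top' else im[105:200,265:390]
    cv2.imwrite('pics/pan_%s.png'%c,cv2.resize(cr,None,fx=6 if c=='top' else 6,fy=6,interpolation=0))
E
```

```text
top pan [0.4785 0.3648 0.0367] 392.5676739715494 5543.0
0.383 48 y 0.368 0.456 0.3922 z 0.047
0.395 38 y 0.368 0.454 0.3902 z 0.041
0.407 29 y 0.379 0.455 0.3954 z 0.041
0.419 30 y 0.382 0.46 0.395 z 0.039
0.431 31 y 0.383 0.407 0.3946 z 0.04
0.443 34 y 0.384 0.457 0.3974 z 0.041
0.455 25 y 0.385 0.409 0.3963 z 0.041
0.467 32 y 0.386 0.458 0.3989 z 0.04
0.479 32 y 0.388 0.413 0.4004 z 0.04
0.491 33 y 0.389 0.413 0.4004 z 0.04
0.503 22 y 0.391 0.413 0.4021 z 0.041
0.515 46 y 0.388 0.423 0.4027 z 0.052
0.527 53 y 0.384 0.427 0.4032 z 0.052
0.539 50 y 0.385 0.427 0.4044 z 0.053
0.551 15 y 0.391 0.418 0.4052 z 0.052
scene pan [0.4814 0.3696 0.0381] 114.62503652441367 4732.0
0.355 45 y 0.267 0.452 0.3558 z 0.028
0.391 72 y 0.366 0.454 0.386 z 0.044
0.403 34 y 0.374 0.455 0.3947 z 0.039
0.415 32 y 0.378 0.457 0.3915 z 0.04
0.427 30 y 0.381 0.456 0.395 z 0.04
0.439 35 y 0.383 0.459 0.3955 z 0.04
0.451 30 y 0.384 0.455 0.3972 z 0.037
0.463 31 y 0.385 0.414 0.3962 z 0.039
0.475 33 y 0.387 0.41 0.3957 z 0.039
0.487 30 y 0.389 0.412 0.3981 z 0.039
0.499 33 y 0.39 0.46 0.4034 z 0.04
0.511 31 y 0.39 0.462 0.4027 z 0.04
0.523 45 y 0.383 0.457 0.4034 z 0.052
0.535 62 y 0.383 0.459 0.4006 z 0.052
0.547 60 y 0.386 0.463 0.4019 z 0.05
0.559 19 y 0.394 0.461 0.405 z 0.04
```

View pics/pan_top.png

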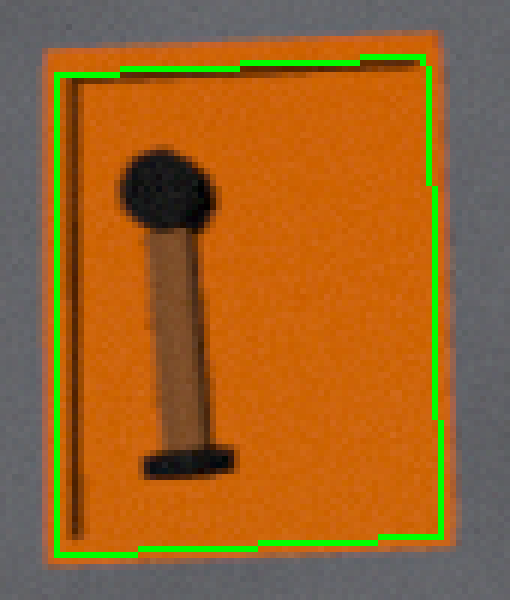

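View pics/pan_scene.png

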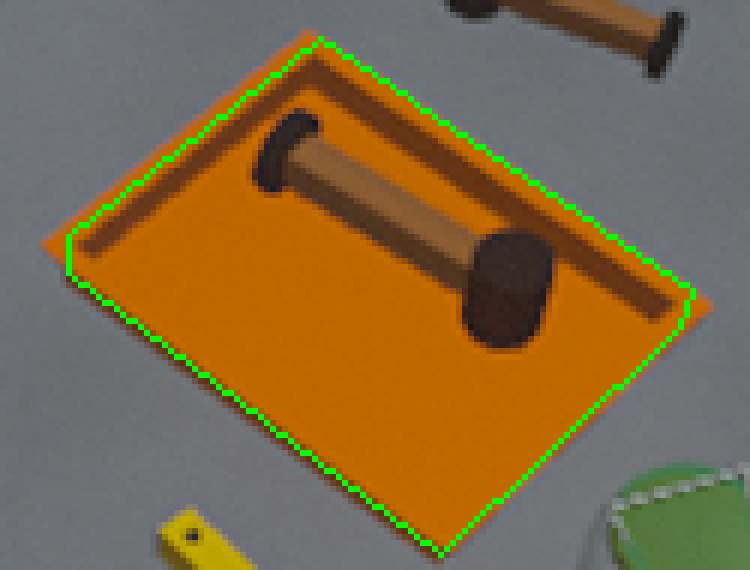

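```bash
cat > plan.py <<'E'
import sys
from h import *
# plan(points: list of (x,y,z,b[,pitch],nrows))
def tool(b,pitch=0): 
    M=np.array([[np.cos(b),0,-np.sin(b)],[np.sin(b),0,np.cos(b)],[0,-1,0]])
    return R.from_matrix(M)*R.from_rotvec([0,0,pitch])
def plan(pts,start=None):
    s=bot.read_state(); P=np.array(s['tool_pos']);Q=R.from_rotvec(s['tcp_rot'])
    print('t',round(float(s['time']),2),'P',P.round(4),'b',round(float(np.arctan2(*Q.as_matrix()[[1,0],0])),4),'F',np.round(s['wrist_force'],1),'w',round(float(s['width']),3))
    for pt in pts:
        T=np.array(pt[:3]);b=pt[3];n=pt[4];pit=pt[5] if len(pt)>5 else 0
        G=tool(b,pit);tot=(Q.inv()*G).as_rotvec();ang=np.linalg.norm(tot)
        dist=np.linalg.norm(T-P)
        if n==0: n=int(max(np.ceil(dist/.046),np.ceil(ang/.14),1))
        st=(T-P)/n; tr=[];sl=[]
        for i in range(n):
            t=np.round((Q.inv()*G).as_rotvec()/(n-i),3); l=np.round(Q.inv().apply((T-P)/(n-i))*1000,1)
            tr.append(t.tolist());sl.append(l.tolist()); P=P+Q.apply(l/1000);Q=Q*R.from_rotvec(t)
        for k in range(0,n,5): print(' turn',tr[k:k+5],'\n slide',sl[k:k+5])
        print(' ->',P.round(4))
E
python3 - <<'E'
from plan import *
a=-.1015
plan([(.578,.166,.15,a,0),(.578,.166,.045,a,3)])
E
```

```text
t 1.4 P [0.285  0.6119 0.2483] b -0.4358 F [ 0.4 -0.4  0.6] w 1.0
 turn [[-0.0, -0.028, 0.0], [-0.0, -0.028, 0.0], [-0.0, -0.028, 0.0], [-0.0, -0.028, 0.0], [-0.0, -0.028, 0.0]] 
 slide [[37.8, 8.2, -23.4], [37.2, 8.2, -24.4], [36.5, 8.2, -25.5], [35.7, 8.2, -26.5], [35.0, 8.2, -27.4]]
 turn [[-0.0, -0.028, 0.0], [-0.0, -0.028, 0.0], [-0.0, -0.028, 0.0], [-0.0, -0.028, 0.0], [-0.0, -0.027, 0.0]] 
 slide [[34.2, 8.2, -28.4], [33.4, 8.2, -29.4], [32.5, 8.2, -30.3], [31.7, 8.2, -31.2], [30.8, 8.2, -32.1]]
 turn [[-0.0, -0.028, 0.0], [-0.0, -0.027, 0.0]] 
 slide [[29.9, 8.1, -32.9], [29.0, 8.2, -33.6]]
 -> [0.578 0.166 0.15 ]
 turn [[-0.0, -0.0, 0.0], [-0.0, -0.0, 0.0], [-0.0, -0.0, 0.0]] 
 slide [[-0.0, 35.0, -0.0], [-0.0, 35.0, -0.0], [-0.0, 35.0, -0.0]]
 -> [0.578 0.166 0.045]
```

Request:
jog_arm:
  turn:
    - [0,-0.028,0]
    - [0,-0.028,0]
    - [0,-0.028,0]
    - [0,-0.028,0]
    - [0,-0.028,0]
  slide:
    - [38,8,-23]
    - [37,8,-24]
    - [36.5,8,-25.5]
    - [36,8,-26.5]
    - [35,8,-27.5]
  grip: [100,80,60,55,55]
  newtons: 60

```text
time: 1.9
tool_pos: [0.4084, 0.4252, 0.2082]
tcp_rot: [-1.558, 0.23, -0.231]
wrist_force: [0.2, 0.2, 0.5]
width: 0.553
```

Request:
jog_arm:
  turn:
    - [0,-0.028,0]
    - [0,-0.028,0]
    - [0,-0.028,0]
    - [0,-0.028,0]
    - [0,-0.028,0]
  slide:
    - [34,8,-28.5]
    - [33.5,8,-29.5]
    - [32.5,8,-30]
    - [31.5,8,-31]
    - [31,8,-32]
  grip: [55,55,55,55,55]

```text
time: 2.4
tool_pos: [0.5306, 0.2397, 0.1683]
tcp_rot: [-1.567, 0.121, -0.122]
wrist_force: [1.1, 0.8, 0.3]
width: 0.551
```

Request:
jog_arm:
  turn:
    - [0,-0.028,0]
    - [0,-0.028,0]
    - [0,0,0]
    - [0,0,0]
  slide:
    - [30,8,-33]
    - [29,8,-33.5]
    - [0,0,0]
    - [0,0,0]
  grip: [55,55,55,55]

```text
time: 2.8
tool_pos: [0.579, 0.166, 0.152]
tcp_rot: [-1.569, 0.081, -0.08]
wrist_force: [-0.1, 1.1, -0.3]
width: 0.55
```

```bash
python3 - <<'E'
from plan import *
a=-.1015
plan([(.578,.166,.045,a,3)])
p=shot('scene','s1')
print(R.from_rotvec(bot.read_state()['tcp_rot']).as_matrix().round(3))
E
```

```text
t 2.8 P [0.579 0.166 0.152] b -0.1027 F [-0.1  1.1 -0.3] w 0.55
 turn [[-0.0, -0.0, -0.0], [-0.0, -0.001, -0.0], [-0.0, -0.0, -0.001]] 
 slide [[-0.3, 35.7, -0.0], [-0.3, 35.6, -0.1], [-0.3, 35.7, -0.0]]
 -> [0.578 0.166 0.045]
[[ 0.995 -0.001  0.101]
 [-0.101  0.     0.995]
 [-0.001 -1.     0.   ]]
```

View pics/s1.png

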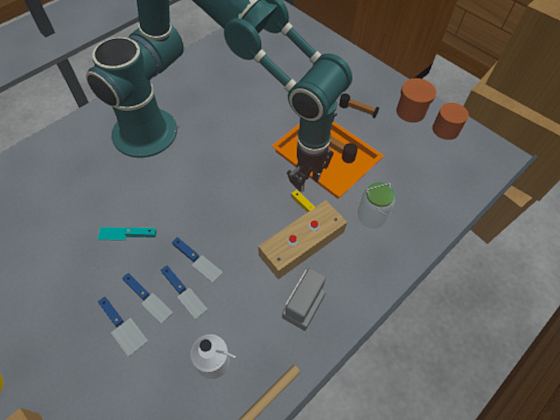

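The gripper sits above the yellow handle, near (310,170) in the picture. Descend and grip.

Request:
jog_arm:
  turn:
    - [0,0,0]
    - [0,0,0]
    - [0,0,0]
    - [0,0,0]
    - [0,0,0]
  slide:
    - [-0.5,36,0]
    - [0,36,0]
    - [0,34,0]
    - [0,0,0]
    - [0,0,0]
  grip: [55,55,55,55,10]
  newtons: 50

```text
time: 3.35
tool_pos: [0.5774, 0.1683, 0.0464]
tcp_rot: [-1.57, 0.078, -0.076]
wrist_force: [0.3, -0.3, 1.2]
width: 0.398
```

Request:
jog_arm:
  turn:
    - [0,0,0]
    - [0,0,0]
    - [0,0,0]
    - [0,0,0]
  slide:
    - [0,0,0]
    - [0,0,0]
    - [0,0,0]
    - [0,0,0]
  grip: [0,0,0,0]

```text
time: 3.75
tool_pos: [0.5797, 0.1679, 0.0484]
tcp_rot: [-1.568, 0.076, -0.081]
wrist_force: [-2.5, 3.3, 7.0]
width: 0.243
```

Request:
jog_arm:
  turn:
    - [0,0,0]
    - [0,0,0]
    - [0,0,0]
    - [0,0,0]
    - [0,0,0]
  slide:
    - [-10,0,0]
    - [-20,0,0]
    - [-20,0,0]
    - [-25,0,0]
    - [-30,0,0]
  grip: [0,0,0,0,0]

```text
time: 4.25
tool_pos: [0.4726, 0.1771, 0.046]
tcp_rot: [-1.57, 0.079, -0.079]
wrist_force: [-0.7, 1.4, -0.9]
width: 0.245
```

Request:
jog_arm:
  turn:
    - [0,0,0]
    - [0,0,0]
    - [0,0,0]
    - [0,0,0]
    - [0,0,0]
  slide:
    - [-15,-20,0]
    - [0,-30,0]
    - [0,-30,0]
    - [0,0,0]
    - [0,0,0]
  grip: [0,0,0,0,0]

```text
time: 4.75
tool_pos: [0.4587, 0.1788, 0.1267]
tcp_rot: [-1.569, 0.078, -0.079]
wrist_force: [0.5, -1.5, -1.0]
width: 0.243
```

```bash
python3 - <<'E'
from plan import *
plan([(.455,.315,.12,.04,0,-.07),(.455,.315,.025,.04,5,-.07)])
p=shot('scene');cv2.imwrite('pics/s2.png',cv2.resize(p['img'][60:260,200:420,::-1],None,fx=3,fy=3))
E
```

```text
t 4.75 P [0.4587 0.1788 0.1267] b -0.0999 F [ 0.5 -1.5 -1. ] w 0.243
 turn [[0.002, -0.047, -0.023], [0.001, -0.046, -0.023], [0.002, -0.047, -0.023]] 
 slide [[-5.8, 2.2, 45.0], [-3.7, 2.2, 45.3], [-1.6, 2.2, 45.4]]
 -> [0.455 0.315 0.12 ]
 turn [[-0.0, 0.0, 0.0], [-0.0, 0.0, 0.0], [-0.0, 0.0, 0.0], [-0.0, 0.0, 0.0], [-0.0, 0.0, 0.0]] 
 slide [[-1.3, 19.0, -0.0], [-1.3, 18.9, -0.0], [-1.4, 19.0, -0.0], [-1.3, 18.9, -0.0], [-1.4, 19.0, -0.1]]
 -> [0.455 0.315 0.025]
```

View pics/s2.png

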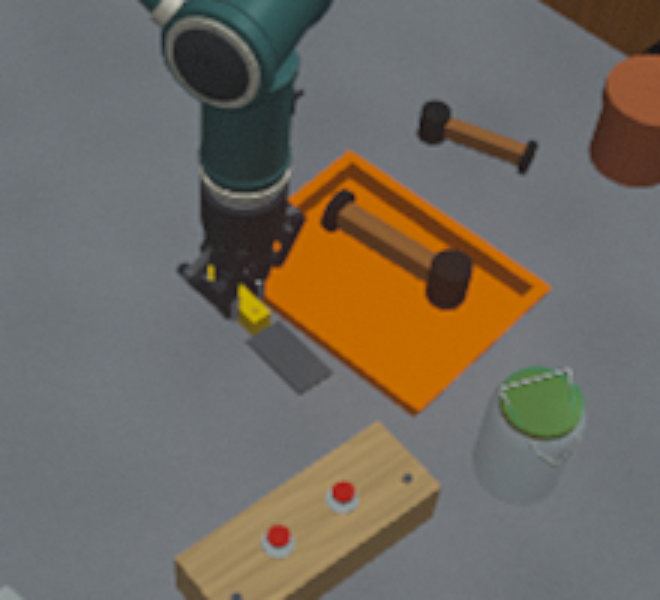

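```bash
python3 - <<'E'
from plan import *
plan([(.455,.315,.12,.04,0,.06),(.455,.315,.026,.04,4,.06)])
E
```

```text
t 4.8 P [0.4579 0.1786 0.1255] b -0.1 F [-1.  -0.1 -1. ] w 0.248
 turn [[-0.001, -0.047, 0.02], [-0.001, -0.046, 0.019], [-0.002, -0.047, 0.02]] 
 slide [[-5.5, 1.8, 45.2], [-3.3, 1.9, 45.4], [-1.2, 1.8, 45.4]]
 -> [0.455 0.315 0.12 ]
 turn [[0.0, 0.0, -0.0], [0.0, 0.0, -0.0], [0.0, 0.0, -0.0], [0.0, 0.0, -0.0]] 
 slide [[1.4, 23.5, 0.0], [1.4, 23.5, 0.0], [1.4, 23.4, 0.0], [1.4, 23.5, 0.0]]
 -> [0.455 0.315 0.026]
```

Request:
jog_arm:
  turn:
    - [0,-0.047,0.02]
    - [0,-0.046,0.02]
    - [-0.002,-0.047,0.02]
    - [0,0,0]
    - [0,0,0]
  slide:
    - [-5.5,2,45]
    - [-3.5,2,45.5]
    - [-1,2,45.5]
    - [1.5,23.5,0]
    - [1.5,23.5,0]
  grip: [0,0,0,0,0]

```text
time: 5.3
tool_pos: [0.4554, 0.3167, 0.0713]
tcp_rot: [-1.57, 0.015, 0.081]
wrist_force: [0.1, -0.6, -1.2]
width: 0.242
```

Request:
jog_arm:
  turn:
    - [0,0,0]
    - [0,0,0]
    - [0,0,0]
    - [0,0,0]
  slide:
    - [1.5,20,0]
    - [1.5,15,0]
    - [0,7.5,0]
    - [0,3,0]
  grip: [0,0,0,0]

```text
time: 5.7
tool_pos: [0.4554, 0.3149, 0.0262]
tcp_rot: [-1.571, 0.018, 0.08]
wrist_force: [0.2, 0.1, -0.8]
width: 0.244
```

Request:
jog_arm:
  turn:
    - [0,0,0]
    - [0,0,0]
    - [0,0,0]
  slide:
    - [0,1.5,0]
    - [0,1.5,0]
    - [0,0,0]
  grip: [0,0,0]

```text
time: 6.0
tool_pos: [0.457, 0.316, 0.0258]
tcp_rot: [-1.568, 0.014, 0.077]
wrist_force: [-0.1, -0.3, -0.4]
width: 0.242
```

Request:
jog_arm:
  turn:
    - [0,0,0]
    - [0,0,0]
    - [0,0,0]
    - [0,0,0]
  slide:
    - [0,0,0]
    - [0,0,0]
    - [0,0,0]
    - [0,0,0]
  grip: [45,45,45,45]

```text
time: 6.4
tool_pos: [0.4564, 0.3158, 0.0251]
tcp_rot: [-1.569, 0.015, 0.078]
wrist_force: [-0.0, 0.1, -0.4]
width: 0.449
```

Request:
jog_arm:
  turn:
    - [0,0,0]
    - [0,0,0]
    - [0,0,0]
    - [0,0,-0.06]
    - [0,0,0]
  slide:
    - [-1,-20,0]
    - [-1,-30,0]
    - [-2,-40,0]
    - [-2,-40,0]
    - [0,0,0]
  grip: [50,50,50,50,50]

```text
time: 6.9
tool_pos: [0.4613, 0.318, 0.162]
tcp_rot: [-1.562, -0.041, 0.023]
wrist_force: [1.6, -0.2, 0.2]
width: 0.5
```

```bash
python3 - <<'E'
from plan import *
p=shot('scene');cv2.imwrite('pics/s3.png',cv2.resize(p['img'][60:360,80:420,::-1],None,fx=2,fy=2))
[print('blue',x.round(4),f.round(1),n) for x,f,n in bluefit(p)]
p=shot('top','t3')
[print('blue',x.round(4),f.round(1),n) for x,f,n in bluefit(p)]
plan([(.451,-.169,.16,.112,0),(.451,-.169,.019,.112,4)])
E
```

```text
blue [ 0.4506 -0.1689  0.116 ] 56.4 230.0
blue [ 0.4986 -0.2489 -0.0361] 44.2 242.0
blue [ 0.4462 -0.3324  0.054 ] 42.9 248.0
blue [ 0.4597 -0.419  -0.017 ] 44.1 271.0
blue [ 0.5    -0.2479 -0.0491] 26.4 186.0
blue [ 0.4588 -0.4187 -0.036 ] 38.4 198.0
blue [ 0.4507 -0.1695  0.104 ] 27.4 179.0
blue [ 0.447  -0.3316  0.084 ] 33.3 191.0
t 7.0 P [0.4586 0.3161 0.1567] b 0.0407 F [-0.2  0.2  0.2] w 0.504
 turn [[-0.0, -0.006, 0.0], [-0.0, -0.007, 0.0], [-0.0, -0.006, 0.0], [-0.0, -0.007, 0.0], [-0.001, -0.006, 0.0]] 
 slide [[-2.5, -0.5, -44.0], [-2.7, -0.5, -44.0], [-3.1, -0.5, -44.0], [-3.3, -0.5, -44.0], [-3.6, -0.5, -44.0]]
 turn [[-0.0, -0.007, 0.001], [-0.001, -0.006, 0.0], [-0.0, -0.007, 0.001], [-0.001, -0.006, 0.0], [-0.0, -0.007, 0.001]] 
 slide [[-3.9, -0.4, -43.9], [-4.2, -0.4, -43.9], [-4.5, -0.4, -43.9], [-4.8, -0.4, -43.8], [-5.0, -0.3, -43.8]]
 turn [[-0.001, -0.006, 0.0]] 
 slide [[-5.3, -0.3, -43.9]]
 -> [ 0.451 -0.169  0.16 ]
 turn [[0.0, -0.0, 0.0], [0.0, -0.0, 0.0], [0.0, -0.0, 0.0], [0.0, -0.0, 0.0]] 
 slide [[-0.0, 35.2, 0.0], [-0.0, 35.3, 0.0], [-0.0, 35.2, 0.0], [-0.0, 35.3, 0.1]]
 -> [ 0.451 -0.169  0.019]
```

View pics/s3.png

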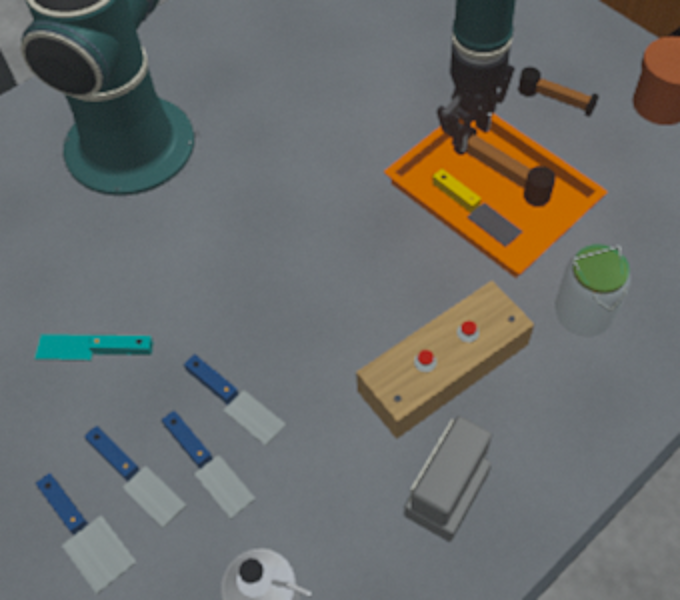

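The yellow scraper lies flat in the pan at (470,205). Go to scraper A.

Request:
jog_arm:
  turn:
    - [0,-0.006,0]
    - [0,-0.007,0]
    - [0,-0.006,0]
    - [0,-0.007,0]
    - [0,-0.006,0]
  slide:
    - [-2.5,-0.5,-44]
    - [-2.5,-0.5,-44]
    - [-3,-0.5,-44]
    - [-3.5,-0.5,-44]
    - [-3.5,-0.5,-44]
  grip: [55,55,55,55,55]

```text
time: 7.5
tool_pos: [0.453, 0.0932, 0.1549]
tcp_rot: [-1.568, -0.054, 0.06]
wrist_force: [0.8, 0.3, 0.6]
width: 0.548
```

Request:
jog_arm:
  turn:
    - [0,-0.007,0]
    - [0,-0.006,0]
    - [0,-0.007,0]
    - [0,-0.006,0]
    - [-0.001,-0.007,0.001]
  slide:
    - [-4,-0.5,-44]
    - [-4,-0.5,-44]
    - [-4.5,-0.5,-44]
    - [-5,0,-44]
    - [-5,0,-44]
  grip: [55,55,55,55,55]

```text
time: 8.0
tool_pos: [0.4494, -0.1276, 0.1561]
tcp_rot: [-1.566, -0.079, 0.086]
wrist_force: [1.5, 0.4, -0.2]
width: 0.549
```

Request:
jog_arm:
  turn:
    - [-0.001,-0.006,0]
    - [0,0,0]
    - [0,0,0]
    - [0,0,0]
    - [0,0,0]
  slide:
    - [-5.5,0,-44]
    - [0,35,0]
    - [0,35,0]
    - [0,15,0]
    - [0,0,0]
  grip: [55,55,55,55,55]

```text
time: 8.5
tool_pos: [0.446, -0.169, 0.0682]
tcp_rot: [-1.564, -0.079, 0.094]
wrist_force: [-0.5, 0.2, -1.0]
width: 0.551
```

```bash
python3 - <<'E'
from plan import *
plan([(.451,-.169,.02,.112,2)])
E
```

```text
t 8.5 P [ 0.446  -0.169   0.0682] b 0.1105 F [-0.5  0.2 -1. ] w 0.551
 turn [[-0.003, -0.001, -0.005], [-0.002, -0.001, -0.005]] 
 slide [[2.7, 24.1, -0.4], [2.6, 24.0, -0.3]]
 -> [ 0.451 -0.169  0.02 ]
```

Request:
jog_arm:
  turn:
    - [-0.003,0,-0.005]
    - [-0.002,0,-0.005]
    - [0,0,0]
    - [0,0,0]
    - [0,0,0]
  slide:
    - [2.5,24,-0.5]
    - [2.5,24,0]
    - [0,0,0]
    - [0,0,0]
    - [0,0,0]
  grip: [55,55,55,55,20]

```text
time: 9.0
tool_pos: [0.4563, -0.1708, 0.0262]
tcp_rot: [-1.574, -0.096, 0.079]
wrist_force: [0.1, 0.1, -0.1]
width: 0.397
```

Request:
jog_arm:
  turn:
    - [0,0,0]
    - [0,0,0]
    - [0,0,0]
    - [0,0,0]
    - [0,0,0]
  slide:
    - [0,0,0]
    - [0,0,0]
    - [0,0,0]
    - [0,0,0]
    - [0,0,0]
  grip: [0,0,0,0,0]

```text
time: 9.5
tool_pos: [0.4567, -0.171, 0.0267]
tcp_rot: [-1.575, -0.097, 0.078]
wrist_force: [-1.0, 0.8, 5.8]
width: 0.241
```

```bash
python3 - <<'E'
from plan import *
plan([(.451,-.169,.02,.112,2)])
E
```

```text
t 9.5 P [ 0.4567 -0.171   0.0267] b 0.1112 F [-1.   0.8  5.8] w 0.241
 turn [[0.003, -0.0, 0.006], [0.003, -0.001, 0.006]] 
 slide [[-2.7, 3.3, 1.3], [-2.8, 3.3, 1.3]]
 -> [ 0.451 -0.169  0.02 ]
```

Request:
jog_arm:
  turn:
    - [0,0,0]
    - [0,0,0]
    - [0,0,0]
    - [0.003,0,0.006]
    - [0.003,0,0.006]
  slide:
    - [0,0,0]
    - [0,0,0]
    - [0,0,0]
    - [-2.5,3,1]
    - [-3,3,1]
  grip: [55,55,55,55,55]

```text
time: 10.0
tool_pos: [0.4493, -0.169, 0.0186]
tcp_rot: [-1.568, -0.085, 0.09]
wrist_force: [-0.5, 0.3, 0.3]
width: 0.553
```

Request:
jog_arm:
  turn:
    - [0,0,0]
    - [0,0,0]
    - [0,0,0]
    - [0,0,0]
  slide:
    - [0,0,0]
    - [0,0,0]
    - [0,0,0]
    - [0,0,0]
  grip: [55,55,55,55]

```text
time: 10.4
tool_pos: [0.4497, -0.1691, 0.019]
tcp_rot: [-1.568, -0.085, 0.089]
wrist_force: [0.1, -0.0, 0.8]
width: 0.547
```

```bash
python3 - <<'E'
from plan import *
plan([(.451,-.169,.02,.112,1)])
print(bot.read_state()['joint_vel'].round(3) if hasattr(bot.read_state()['joint_vel'],'round') else bot.read_state()['joint_vel'])
for c in ('top','scene'): [print('blue',x.round(4),f.round(1),n) for x,f,n in bluefit(shot(c))]
E
```

```text
t 10.4 P [ 0.4497 -0.1691  0.019 ] b 0.1112 F [ 0.1 -0.   0.8] w 0.547
 turn [[-0.001, -0.001, -0.003]] 
 slide [[1.3, -1.0, -0.0]]
 -> [ 0.451 -0.169  0.02 ]
[-0.    -0.001 -0.001 -0.001  0.    -0.002]
blue [ 0.4597 -0.4189 -0.0456] 33.4 202.0
blue [ 0.406  -0.3092 -1.3574] 98.7 99.0
blue [ 0.4727 -0.1703  0.059 ] 142.0 145.0
blue [ 0.4984 -0.249  -0.0456] 43.1 242.0
blue [ 0.4471 -0.3323  0.0611] 41.6 248.0
blue [ 0.4611 -0.4187 -0.0079] 42.5 272.0
```

Request:
jog_arm:
  turn:
    - [0,0,0]
    - [0,0,0]
    - [0,0,0]
    - [0,0,0]
    - [0,0,0]
  slide:
    - [1,0,0]
    - [0,0,0]
    - [0,0,0]
    - [0,0,0]
    - [0,0,0]
  grip: [20,0,0,0,0]

```text
time: 11.0
tool_pos: [0.4512, -0.1692, 0.0193]
tcp_rot: [-1.569, -0.086, 0.089]
wrist_force: [0.4, -1.0, 2.5]
width: 0.248
```

Request:
jog_arm:
  turn:
    - [0,0,0]
    - [0,0,0]
    - [0,0,0]
    - [0,0,0]
    - [0,0,0]
  slide:
    - [0,-20,0]
    - [0,-35,0]
    - [0,-35,0]
    - [0,0,0]
    - [0,0,0]
  grip: [0,0,0,0,0]

```text
time: 11.5
tool_pos: [0.451, -0.1691, 0.1093]
tcp_rot: [-1.568, -0.086, 0.089]
wrist_force: [-0.4, -0.2, -1.4]
width: 0.249
```

```bash
cat >>plan.py <<'E'
HO=np.array([.650,.083]);HA=-.1015
def hw(x,y): 
    c,s=np.cos(HA),np.sin(HA); return HO+[c*x-s*y,s*x+c*y]
E
python3 - <<'E'
from plan import *
t=hw(-.23,.075);print(t)
plan([(*t,.11,HA,0),(*t,.051,HA,2)])
E
```

```text
[0.42878318 0.18091893]
t 11.5 P [ 0.451  -0.1691  0.1093] b 0.1113 F [-0.4 -0.2 -1.4] w 0.249
 turn [[-0.0, 0.027, -0.0], [-0.0, 0.027, -0.0], [-0.0, 0.026, -0.0], [-0.0, 0.027, -0.0], [-0.0, 0.026, -0.0]] 
 slide [[2.1, -0.1, 43.8], [0.9, -0.1, 43.8], [-0.3, -0.1, 43.8], [-1.4, -0.0, 43.8], [-2.6, -0.1, 43.8]]
 turn [[-0.0, 0.027, -0.001], [-0.0, 0.026, -0.0], [-0.0, 0.027, -0.001]] 
 slide [[-3.7, -0.0, 43.7], [-4.9, -0.1, 43.6], [-6.1, -0.0, 43.4]]
 -> [0.4288 0.1809 0.11  ]
 turn [[-0.0, -0.0, 0.0], [-0.0, -0.0, 0.0]] 
 slide [[0.0, 29.5, -0.0], [0.0, 29.5, -0.0]]
 -> [0.4288 0.1809 0.051 ]
```

Request:
jog_arm:
  turn:
    - [0,0.027,0]
    - [0,0.027,0]
    - [0,0.026,0]
    - [0,0.027,0]
    - [0,0.026,0]
  slide:
    - [2,0,44]
    - [1,0,44]
    - [-0.5,0,44]
    - [-1.5,0,44]
    - [-2.5,0,44]
  grip: [0,0,0,0,0]

```text
time: 12.0
tool_pos: [0.4342, 0.0521, 0.1068]
tcp_rot: [-1.57, 0.024, -0.013]
wrist_force: [1.0, -0.5, -1.1]
width: 0.248
```

Request:
jog_arm:
  turn:
    - [0,0.027,0]
    - [0,0.026,0]
    - [0,0.027,0]
    - [0,0,0]
  slide:
    - [-3.5,0,43.5]
    - [-5,0,43.5]
    - [-6,0,43]
    - [0,40,0]
  grip: [0,0,0,0]

```text
time: 12.4
tool_pos: [0.4319, 0.1872, 0.0721]
tcp_rot: [-1.563, 0.072, -0.081]
wrist_force: [2.2, -0.3, 0.3]
width: 0.245
```

Request:
jog_arm:
  turn:
    - [0,0,0]
    - [0,0,0]
    - [0,0,0]
    - [0,0,0]
    - [0,0,0]
  slide:
    - [0,18,0]
    - [0,0,0]
    - [0,0,0]
    - [0,0,0]
    - [0,0,0]
  grip: [0,0,0,0,0]

```text
time: 12.9
tool_pos: [0.4294, 0.1813, 0.0524]
tcp_rot: [-1.568, 0.081, -0.08]
wrist_force: [-0.1, -1.0, -0.7]
width: 0.241
```

```bash
python3 - <<'E'
from plan import *
t=hw(-.205,.075);print(t)
plan([(*t,.0515,HA,1)])
p=shot('top');cv2.imwrite('pics/t4.png',cv2.resize(p['img'][120:280,150:350,::-1],None,fx=3.5,fy=3.5))
p=shot('scene');cv2.imwrite('pics/s4.png',cv2.resize(p['img'][100:290,220:400,::-1],None,fx=3,fy=3))
E
```

```text
[0.45365451 0.17838579]
t 12.9 P [0.4294 0.1813 0.0524] b -0.1026 F [-0.1 -1.  -0.7] w 0.241
 turn [[-0.002, -0.001, -0.001]] 
 slide [[24.4, 0.8, -0.4]]
 -> [0.4537 0.1784 0.0515]
```

View pics/t4.png

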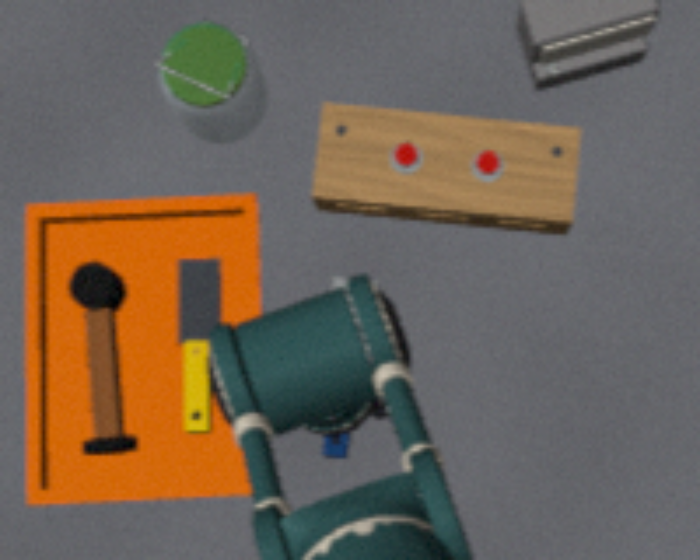

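View pics/s4.png

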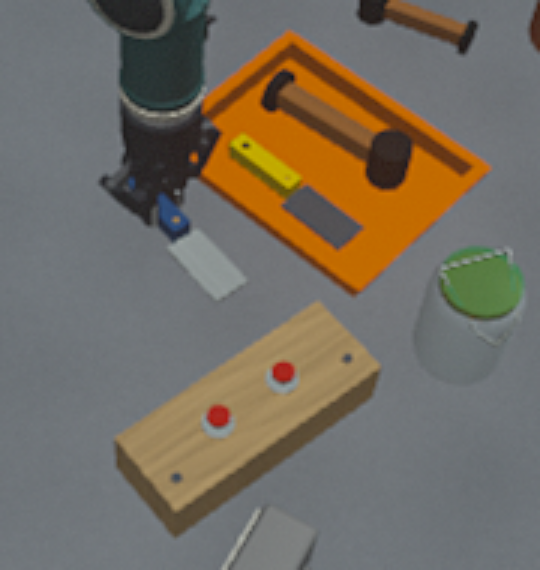

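Request:
jog_arm:
  turn:
    - [-0.002,0,-0.001]
    - [0,0,0]
    - [0,0,0]
    - [0,0,0]
    - [0,0,0]
  slide:
    - [25,0.5,-0.5]
    - [20,0,0]
    - [10,0,0]
    - [0,0,0]
    - [0,0,0]
  grip: [0,0,0,0,0]

```text
time: 13.5
tool_pos: [0.4823, 0.175, 0.0505]
tcp_rot: [-1.571, 0.083, -0.078]
wrist_force: [-0.4, -0.2, -1.5]
width: 0.243
```

```bash
python3 - <<'E'
from plan import *
t=hw(-.1,.075)
plan([(*t,.052,HA,4)])
p=shot('scene')
im=p['img'][:,:,::-1].copy();S=5
im=cv2.resize(im,None,fx=S,fy=S,interpolation=0)
s=bot.read_state();P=np.array(s['tool_pos']);Q=R.from_rotvec(s['tcp_rot'])
M=Q.as_matrix();
def dr(X,col):
    cv2.polylines(im,[np.round((proj(p,X)+.5)*S).astype(int)],1,col,1)
# scraper frame: x=tool x, z=-tool y, y=tool z
F=np.stack([M[:,0],M[:,2],-M[:,1]],1)
def sc(L): return (np.array(L)@F.T)+P+F@np.array([0,0,-.0193])
dr(sc([[.035,-.02,.003],[.115,-.02,.003],[.115,.02,.003],[.035,.02,.003]]),(0,255,0))
mo=[np.r_[hw(-.045,y),z] for y,z in((.052,.039),(.098,.039),(.098,.03),(.052,.03))]
dr(np.array(mo),(0,0,255))
dr(np.array([np.r_[hw(x,y),.06] for x,y in((-.045,-.12),(-.045,.12),(.045,.12),(.045,-.12))]),(255,0,0))
u,v=(proj(p,np.array(mo)).mean(0)*S).astype(int)
cv2.imwrite('pics/s5.png',im[v-280:v+250,u-380:u+320])
E
```

```text
t 13.5 P [0.4823 0.175  0.0505] b -0.1023 F [-0.4 -0.2 -1.5] w 0.243
 turn [[0.0, -0.0, -0.001], [0.001, -0.0, -0.001], [0.0, -0.0, -0.0], [0.001, -0.001, -0.001]] 
 slide [[19.0, -0.4, 0.1], [19.0, -0.4, 0.2], [19.1, -0.4, 0.1], [19.0, -0.4, 0.2]]
 -> [0.5581 0.1678 0.052 ]
```

View pics/s5.png

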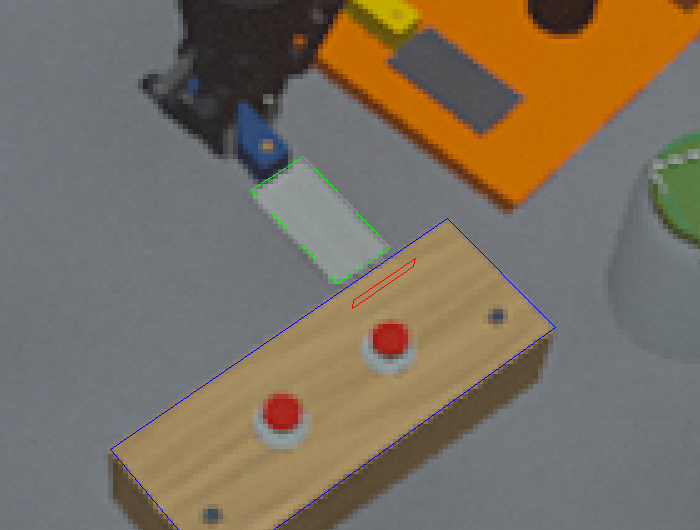

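The predicted blade and holder outlines match the picture, so I'm inserting.

Request:
jog_arm:
  turn:
    - [0,0,0]
    - [0,0,0]
    - [0,0,0]
    - [0,0,0]
  slide:
    - [8,-1,0]
    - [8,-0.5,0]
    - [8,0,0]
    - [0,0,0]
  grip: [0,0,0,0]

```text
time: 13.95
tool_pos: [0.5086, 0.1729, 0.0526]
tcp_rot: [-1.57, 0.08, -0.08]
wrist_force: [0.4, -0.1, -1.8]
width: 0.245
```

Request:
jog_arm:
  turn:
    - [0,0,0]
    - [0,0,0]
    - [0,0,0]
    - [0,0,0]
  slide:
    - [10,0,0]
    - [12,0,0.5]
    - [12,0,0]
    - [0,0,0]
  grip: [0,0,0,0]

```text
time: 14.35
tool_pos: [0.5434, 0.1698, 0.0525]
tcp_rot: [-1.57, 0.08, -0.081]
wrist_force: [0.1, -0.5, -0.2]
width: 0.249
```

```bash
cat >>plan.py <<'E'
def inh():
    s=bot.read_state();P=np.array(s['tool_pos']);c,q=np.cos(HA),np.sin(HA);d=P[:2]-HO
    print('holder frame',(c*d[0]+q*d[1]).round(4),(-q*d[0]+c*d[1]).round(4),P[2].round(4))
E
python3 - <<'E'
from plan import *
inh();plan([(*hw(-.079,.075),.052,HA,3)])
E
```

```text
holder frame -0.1148 0.0755 0.0525
t 14.35 P [0.5434 0.1698 0.0525] b -0.1025 F [ 0.1 -0.5 -0.2] w 0.249
 turn [[0.0, -0.0, 0.0], [0.0, -0.001, 0.0], [0.001, -0.0, 0.0]] 
 slide [[11.9, 0.2, -0.2], [12.0, 0.2, -0.1], [11.9, 0.2, -0.2]]
 -> [0.579  0.1656 0.052 ]
```

Blade is in. Push until the handle meets the face.

Request:
jog_arm:
  turn:
    - [0,0,0]
    - [0,0,0]
    - [0,0,0]
    - [0,0,0]
  slide:
    - [12,0,0]
    - [12,0,0]
    - [8,0,0]
    - [0,0,0]
  grip: [0,0,0,0]

```text
time: 14.75
tool_pos: [0.5744, 0.1665, 0.0523]
tcp_rot: [-1.57, 0.081, -0.08]
wrist_force: [0.9, 0.5, -1.4]
width: 0.246
```

Request:
jog_arm:
  turn:
    - [0,0,0]
    - [0,0,0]
    - [0,0,0]
  slide:
    - [2,0,0]
    - [2,0,0]
    - [0,0,0]
  grip: [0,0,0]

```text
time: 15.05
tool_pos: [0.5765, 0.1661, 0.0519]
tcp_rot: [-1.571, 0.082, -0.078]
wrist_force: [1.0, 1.1, -0.9]
width: 0.246
```

```bash
python3 - <<'E'
from plan import *
inh()
E
```

```text
holder frame -0.0816 0.0752 0.0519
```

Request:
jog_arm:
  turn:
    - [0,0,0]
    - [0,0,0]
    - [0,0,0]
  slide:
    - [2,0,0]
    - [2,0,0]
    - [0,0,0]
  grip: [0,0,0]

```text
time: 15.35
tool_pos: [0.5774, 0.1659, 0.0515]
tcp_rot: [-1.571, 0.087, -0.073]
wrist_force: [-8.6, 1.3, 4.6]
width: 0.246
```

Request:
jog_arm:
  turn:
    - [0,0,0]
    - [0,0,0]
    - [0,0,0]
    - [0,0,0]
  slide:
    - [0,1,0]
    - [0,0,0]
    - [0,0,0]
    - [0,0,0]
  grip: [0,45,45,45]

```text
time: 15.75
tool_pos: [0.5813, 0.1658, 0.0514]
tcp_rot: [-1.57, 0.08, -0.08]
wrist_force: [0.6, 0.2, -0.2]
width: 0.449
```

Request:
jog_arm:
  turn:
    - [0,0,0]
    - [0,0,0]
    - [0,0,0]
    - [0,0,0]
    - [0,0,0]
  slide:
    - [0,-20,0]
    - [0,-35,0]
    - [-20,-40,0]
    - [-30,0,-20]
    - [0,0,-40]
  grip: [55,55,55,55,55]

```text
time: 16.25
tool_pos: [0.5241, 0.1129, 0.1482]
tcp_rot: [-1.569, 0.076, -0.078]
wrist_force: [1.1, -0.1, -0.0]
width: 0.548
```

```bash
python3 - <<'E'
from plan import *
for c in ('top','scene'):
    p=shot(c,'x5'+c); [print(c,'blue',x.round(4),f.round(1),n) for x,f,n in bluefit(p)]
plan([(.4995,-.2487,.16,-.042,0),(.4995,-.2487,.06,-.042,2)])
cv2.imwrite('pics/s6.png',cv2.resize(p['img'][100:290,220:400,::-1],None,fx=3,fy=3))
E
```

```text
top blue [ 0.5001 -0.2481 -0.046 ] 26.9 185.0
top blue [ 0.4598 -0.4187 -0.0392] 34.9 200.0
top blue [ 0.4459 -0.3314  0.0775] 36.7 189.0
scene blue [ 0.5596  0.1829 -0.1774] 106.3 159.0
scene blue [ 0.4988 -0.2487 -0.0374] 46.1 240.0
scene blue [ 0.4472 -0.332   0.0682] 45.9 246.0
scene blue [ 0.4606 -0.419  -0.0126] 44.4 270.0
t 16.35 P [0.5242 0.1084 0.1468] b -0.1036 F [0.3 0.4 0.2] w 0.549
 turn [[0.0, -0.008, -0.0], [0.0, -0.008, -0.0], [0.0, -0.008, -0.0], [0.001, -0.008, -0.0], [0.0, -0.007, -0.0]] 
 slide [[1.5, -1.5, -44.7], [1.2, -1.5, -44.7], [0.8, -1.5, -44.8], [0.5, -1.5, -44.7], [0.1, -1.6, -44.8]]
 turn [[0.001, -0.008, -0.0], [0.0, -0.007, -0.0], [0.001, -0.008, -0.001]] 
 slide [[-0.2, -1.6, -44.7], [-0.5, -1.6, -44.8], [-0.9, -1.7, -44.7]]
 -> [ 0.4995 -0.2487  0.16  ]
 turn [[-0.0, 0.0, 0.0], [-0.0, 0.0, 0.0]] 
 slide [[0.0, 50.0, -0.0], [0.0, 50.0, -0.0]]
 -> [ 0.4995 -0.2487  0.06  ]
```

View pics/s6.png

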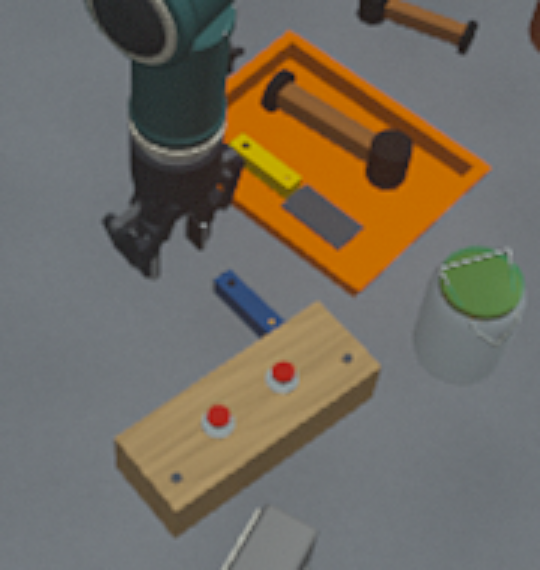

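Scraper A is home in slot2, handle at (248,302). Next is B.

Request:
jog_arm:
  turn:
    - [0,-0.008,0]
    - [0,-0.008,0]
    - [0,-0.008,0]
    - [0,-0.008,0]
    - [0,-0.007,0]
  slide:
    - [1.5,-1.5,-44.5]
    - [1,-1.5,-44.5]
    - [1,-1.5,-45]
    - [0.5,-1.5,-45]
    - [0,-1.5,-45]
  grip: [55,55,55,55,55]

```text
time: 16.85
tool_pos: [0.5103, -0.1139, 0.1544]
tcp_rot: [-1.572, 0.049, -0.049]
wrist_force: [0.7, -0.0, -0.2]
width: 0.551
```

Request:
jog_arm:
  turn:
    - [0.001,-0.008,0]
    - [0,-0.007,0]
    - [0.001,-0.008,0]
    - [0,0,0]
    - [0,0,0]
  slide:
    - [0,-1.5,-45]
    - [-0.5,-1.5,-44.5]
    - [-1,-1.5,-44.5]
    - [0,50,0]
    - [0,50,0]
  grip: [55,55,55,55,55]

```text
time: 17.35
tool_pos: [0.5037, -0.2494, 0.0601]
tcp_rot: [-1.573, 0.03, -0.038]
wrist_force: [0.1, -0.6, -1.4]
width: 0.549
```

Request:
jog_arm:
  turn:
    - [0,0,0]
    - [0,0,0]
    - [0,0,0]
    - [0,0,0]
  slide:
    - [0,15,0]
    - [0,0,0]
    - [0,0,0]
    - [0,0,0]
  grip: [55,55,55,55]

```text
time: 17.75
tool_pos: [0.5031, -0.2467, 0.0463]
tcp_rot: [-1.572, 0.029, -0.033]
wrist_force: [0.1, 0.6, 0.2]
width: 0.551
```

```bash
python3 - <<'E'
from plan import *
plan([(.4995,-.2484,.0195,-.042,1)])
p=shot('scene');cv2.imwrite('pics/s7.png',cv2.resize(p['img'][200:380,80:280,::-1],None,fx=3,fy=3))
E
```

```text
t 17.75 P [ 0.5031 -0.2467  0.0463] b -0.039 F [0.1 0.6 0.2] w 0.551
 turn [[0.002, 0.003, 0.003]] 
 slide [[-3.6, 26.8, -1.8]]
 -> [ 0.4995 -0.2484  0.0195]
```

View pics/s7.png

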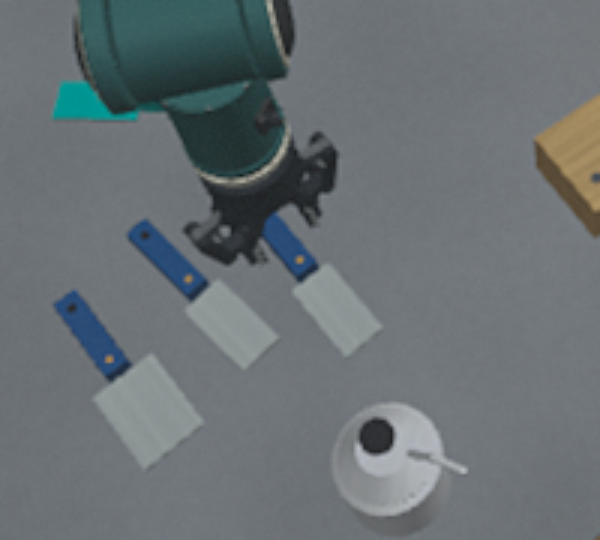

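Request:
jog_arm:
  turn:
    - [0.002,0.003,0.003]
    - [0,0,0]
    - [0,0,0]
  slide:
    - [-3.5,27,-2]
    - [0,0,0]
    - [0,0,0]
  grip: [55,55,55]

```text
time: 18.1
tool_pos: [0.4973, -0.2477, 0.0174]
tcp_rot: [-1.568, 0.037, -0.03]
wrist_force: [0.3, 0.3, 0.7]
width: 0.548
```

Request:
jog_arm:
  turn:
    - [0,0,0]
    - [0,0,0]
    - [0,0,0]
    - [0,0,0]
    - [0,0,0]
  slide:
    - [0,0,0]
    - [0,0,0]
    - [0,0,0]
    - [0,0,0]
    - [0,0,0]
  grip: [20,0,0,0,0]

```text
time: 18.6
tool_pos: [0.4984, -0.2484, 0.0182]
tcp_rot: [-1.569, 0.035, -0.032]
wrist_force: [0.2, 1.2, 6.4]
width: 0.245
```

Request:
jog_arm:
  turn:
    - [0,0,0]
    - [0,0,0]
    - [0,0,0]
    - [0,0,0]
    - [0,0,0]
  slide:
    - [0,-20,0]
    - [0,-35,0]
    - [0,-35,0]
    - [0,0,0]
    - [0,0,0]
  grip: [0,0,0,0,0]

```text
time: 19.1
tool_pos: [0.498, -0.2483, 0.1076]
tcp_rot: [-1.569, 0.036, -0.031]
wrist_force: [0.0, -0.2, -2.3]
width: 0.242
```

```bash
python3 - <<'E'
from plan import *
t=hw(-.205,.0)
plan([(*t,.105,HA,0),(*t,.052,HA,2)])
E
```

```text
t 19.1 P [ 0.498  -0.2483  0.1076] b -0.0428 F [ 0.  -0.2 -2.3] w 0.242
 turn [[-0.0, 0.007, -0.0], [-0.0, 0.007, -0.0], [-0.0, 0.007, -0.0], [-0.0, 0.008, -0.001], [-0.0, 0.007, -0.0]] 
 slide [[-8.4, 0.4, 43.7], [-8.7, 0.4, 43.6], [-9.0, 0.4, 43.6], [-9.3, 0.4, 43.5], [-9.6, 0.4, 43.4]]
 turn [[-0.001, 0.008, -0.001], [-0.0, 0.007, -0.0], [-0.001, 0.008, -0.001]] 
 slide [[-9.9, 0.4, 43.4], [-10.3, 0.4, 43.3], [-10.6, 0.4, 43.2]]
 -> [0.446  0.1038 0.105 ]
 turn [[0.0, -0.0, 0.0], [0.0, -0.0, 0.0]] 
 slide [[0.0, 26.5, 0.0], [0.0, 26.5, 0.0]]
 -> [0.446  0.1037 0.052 ]
```

Request:
jog_arm:
  turn:
    - [0,0.007,0]
    - [0,0.007,0]
    - [0,0.007,0]
    - [0,0.008,0]
    - [0,0.007,0]
  slide:
    - [-8.5,0,43.5]
    - [-8.5,0,43.5]
    - [-9,0,43.5]
    - [-9.5,0,43.5]
    - [-9.5,0,43.5]
  grip: [0,0,0,0,0]

```text
time: 19.6
tool_pos: [0.4624, -0.0266, 0.1052]
tcp_rot: [-1.567, 0.07, -0.056]
wrist_force: [0.3, 1.0, -2.0]
width: 0.243
```

Request:
jog_arm:
  turn:
    - [0,0.008,0]
    - [0,0.007,0]
    - [0,0.008,0]
    - [0,0,0]
    - [0,0,0]
  slide:
    - [-10,0,43.5]
    - [-10,0,43.5]
    - [-10.5,0,43]
    - [0,30,0]
    - [0,25,0]
  grip: [0,0,0,0,0]

```text
time: 20.1
tool_pos: [0.4438, 0.1056, 0.0509]
tcp_rot: [-1.567, 0.082, -0.072]
wrist_force: [0.5, -0.5, -1.5]
width: 0.246
```

Request:
jog_arm:
  turn:
    - [0,0,0]
    - [0,0,0]
    - [0,0,0]
  slide:
    - [0,0,0]
    - [0,0,0]
    - [0,0,0]
  grip: [0,0,0]

```text
time: 20.4
tool_pos: [0.4459, 0.1038, 0.0533]
tcp_rot: [-1.567, 0.084, -0.077]
wrist_force: [0.6, -0.1, -0.9]
width: 0.249
```

```bash
cat >>plan.py <<'E'
def overlay(name,ys,off):
    p=shot('scene');im=p['img'][:,:,::-1].copy();S=5
    im=cv2.resize(im,None,fx=S,fy=S,interpolation=0)
    s=bot.read_state();P=np.array(s['tool_pos']);M=R.from_rotvec(s['tcp_rot']).as_matrix()
    F=np.stack([M[:,0],M[:,2],-M[:,1]],1)
    X=np.array([[.035,-.02,.003],[.115,-.02,.003],[.115,.02,.003],[.035,.02,.003]])@F.T+P+F@np.array([0,0,-off])
    mo=np.array([np.r_[hw(-.045,y),z] for y,z in((ys-.023,.039),(ys+.023,.039),(ys+.023,.03),(ys-.023,.03))])
    for Y,c in((X,(0,255,0)),(mo,(0,0,255))): cv2.polylines(im,[np.round((proj(p,Y)+.5)*S).astype(int)],1,c,1)
    u,v=(proj(p,mo).mean(0)*S).astype(int); cv2.imwrite('pics/'+name,im[max(v-280,0):v+250,u-380:u+320])
E
python3 - <<'E'
from plan import *
inh();plan([(*hw(-.16,0),.0515,HA,2)])
overlay('s8.png',0,.0182)
E
```

```text
holder frame -0.2051 -0.0 0.0533
t 20.4 P [0.4459 0.1038 0.0533] b -0.1025 F [ 0.6 -0.1 -0.9] w 0.249
 turn [[-0.001, -0.001, -0.002], [-0.002, -0.0, -0.003]] 
 slide [[22.6, 0.8, 0.0], [22.5, 0.8, 0.0]]
 -> [0.4908 0.0992 0.0515]
```

View pics/s8.png

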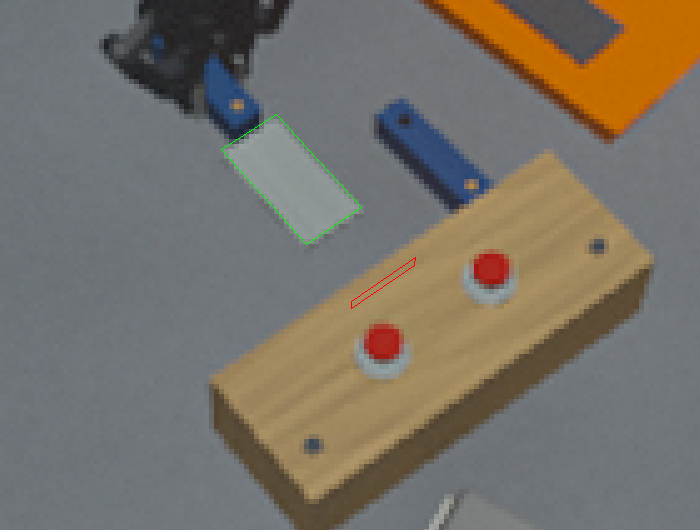

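Request:
jog_arm:
  turn:
    - [-0.001,0,-0.002]
    - [-0.002,0,-0.003]
    - [0,0,0]
    - [0,0,0]
    - [0,0,0]
  slide:
    - [22.5,1,0]
    - [20,0.5,0]
    - [8,0,0]
    - [8,0,0]
    - [0,0,0]
  grip: [0,0,0,0,0]

```text
time: 20.95
tool_pos: [0.5047, 0.0979, 0.0518]
tcp_rot: [-1.57, 0.08, -0.081]
wrist_force: [0.4, 0.4, -1.5]
width: 0.245
```

Request:
jog_arm:
  turn:
    - [0,0,0]
    - [0,0,0]
    - [0,0,0]
    - [0,0,0]
    - [0,0,0]
  slide:
    - [10,0,0]
    - [12,0,0]
    - [12,0,0]
    - [12,0,0]
    - [0,0,0]
  grip: [0,0,0,0,0]

```text
time: 21.45
tool_pos: [0.552, 0.0933, 0.0516]
tcp_rot: [-1.57, 0.079, -0.082]
wrist_force: [0.3, -0.9, -1.4]
width: 0.25
```

Request:
jog_arm:
  turn:
    - [0,0,0]
    - [0,0,0]
    - [0,0,0]
    - [0,0,0]
    - [0,0,0]
  slide:
    - [11,0,0]
    - [6,0,0]
    - [3,0,0]
    - [0,0,0]
    - [0,0,0]
  grip: [0,0,0,0,0]

```text
time: 21.95
tool_pos: [0.5681, 0.0914, 0.0506]
tcp_rot: [-1.57, 0.082, -0.078]
wrist_force: [-3.8, 0.8, -0.6]
width: 0.244
```

```bash
python3 - <<'E'
from plan import *
inh()
E
```

```text
holder frame -0.0823 0.0001 0.0506
```

Request:
jog_arm:
  turn:
    - [0,0,0]
    - [0,0,0]
    - [0,0,0]
  slide:
    - [2,0,0]
    - [0,0,0]
    - [0,0,0]
  grip: [0,0,0]

```text
time: 22.25
tool_pos: [0.5682, 0.0914, 0.0504]
tcp_rot: [-1.57, 0.085, -0.075]
wrist_force: [-9.4, 1.4, 4.2]
width: 0.243
```

Request:
jog_arm:
  turn:
    - [0,0,0]
    - [0,0,0]
    - [0,0,0]
    - [0,0,0]
  slide:
    - [0,0.5,0]
    - [0,0,0]
    - [0,0,0]
    - [0,0,0]
  grip: [0,45,45,45]

```text
time: 22.65
tool_pos: [0.5725, 0.0912, 0.0513]
tcp_rot: [-1.57, 0.078, -0.082]
wrist_force: [0.6, -0.1, -0.0]
width: 0.45
```

Request:
jog_arm:
  turn:
    - [0,0,0]
    - [0,0,0]
    - [0,0,0]
    - [0,0,0]
    - [0,0,0]
  slide:
    - [0,-20,0]
    - [0,-35,0]
    - [-20,-40,0]
    - [-40,0,-20]
    - [-20,0,-40]
  grip: [55,55,55,55,55]

```text
time: 23.15
tool_pos: [0.4858, 0.0408, 0.1478]
tcp_rot: [-1.569, 0.074, -0.08]
wrist_force: [0.0, -0.4, -0.7]
width: 0.549
```

```bash
python3 - <<'E'
from plan import *
for c in ('top','scene'):
    p=shot(c,'x6'+c); [print(c,'blue',x.round(4),f.round(1),n) for x,f,n in bluefit(p)]
plan([(.447,-.332,.16,.070,0),(.447,-.332,.045,.070,3)])
cv2.imwrite('pics/s9.png',cv2.resize(p['img'][100:380,80:400,::-1],None,fx=2,fy=2))
E
```

```text
top blue [ 0.582   0.1665 -0.0943] 16.8 165.0
top blue [ 0.4594 -0.4188 -0.0454] 35.8 199.0
top blue [ 0.4469 -0.3321  0.0737] 33.3 192.0
scene blue [ 0.5602  0.1809 -0.1695] 109.9 156.0
scene blue [ 0.5504  0.1033 -0.1139] 94.6 177.0
scene blue [ 0.4476 -0.332   0.0751] 43.8 248.0
scene blue [ 0.4592 -0.4188 -0.0025] 43.5 272.0
t 23.25 P [0.4829 0.0372 0.1457] b -0.1035 F [-0.1  0.1 -0.1] w 0.551
 turn [[0.0, -0.019, -0.0], [0.0, -0.019, -0.0], [0.0, -0.019, -0.0], [0.0, -0.019, -0.0], [0.0, -0.019, -0.0]] 
 slide [[0.3, -1.5, -41.2], [-0.5, -1.5, -41.2], [-1.3, -1.5, -41.2], [-2.1, -1.5, -41.2], [-2.9, -1.5, -41.1]]
 turn [[0.001, -0.02, -0.0], [0.0, -0.019, -0.0], [0.001, -0.02, -0.001], [0.0, -0.019, -0.0]] 
 slide [[-3.6, -1.5, -41.1], [-4.5, -1.5, -41.0], [-5.2, -1.6, -40.8], [-6.0, -1.5, -40.8]]
 -> [ 0.447 -0.332  0.16 ]
 turn [[0.0, -0.0, -0.0], [0.0, -0.0, -0.0], [0.0, -0.0, -0.0]] 
 slide [[-0.0, 38.3, 0.0], [-0.0, 38.3, 0.0], [-0.0, 38.4, 0.0]]
 -> [ 0.447 -0.332  0.045]
```

View pics/s9.png

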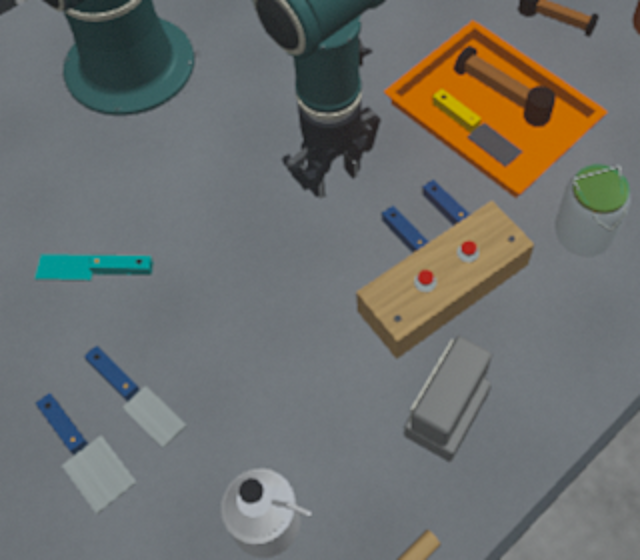

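Two scrapers are home, handles at (405,228) and (445,200). C is still at its place (110,370), beside the broad one. Go to C.

Request:
jog_arm:
  turn:
    - [0,-0.019,0]
    - [0,-0.019,0]
    - [0,-0.019,0]
    - [0,-0.019,0]
    - [0,-0.019,0]
  slide:
    - [0.5,-1.5,-41]
    - [-0.5,-1.5,-41]
    - [-1.5,-1.5,-41]
    - [-2,-1.5,-41]
    - [-3,-1.5,-41]
  grip: [55,55,55,55,55]

```text
time: 23.75
tool_pos: [0.4669, -0.1664, 0.1539]
tcp_rot: [-1.572, 0.003, -0.006]
wrist_force: [-0.1, -0.1, 0.9]
width: 0.547
```

Request:
jog_arm:
  turn:
    - [0,-0.02,0]
    - [0,-0.019,0]
    - [0,-0.02,0]
    - [0,-0.019,0]
    - [0,0,0]
  slide:
    - [-3.5,-1.5,-41]
    - [-4.5,-1.5,-41]
    - [-5,-1.5,-41]
    - [-6,-1.5,-41]
    - [0,40,0]
  grip: [55,55,55,55,55]

```text
time: 24.25
tool_pos: [0.4563, -0.3383, 0.1262]
tcp_rot: [-1.584, -0.063, 0.043]
wrist_force: [1.2, 0.3, -0.4]
width: 0.551
```

Request:
jog_arm:
  turn:
    - [0,0,0]
    - [0,0,0]
    - [0,0,0]
    - [0,0,0]
    - [0,0,0]
  slide:
    - [0,40,0]
    - [0,35,0]
    - [0,0,0]
    - [0,0,0]
    - [0,0,0]
  grip: [50,50,50,50,50]

```text
time: 24.75
tool_pos: [0.4527, -0.3304, 0.0467]
tcp_rot: [-1.573, -0.058, 0.054]
wrist_force: [-0.3, -1.3, 0.3]
width: 0.502
```

```bash
python3 - <<'E'
from plan import *
plan([(.447,-.332,.0195,.073,1)])
p=shot('scene');cv2.imwrite('pics/s10.png',cv2.resize(p['img'][200:380,80:280,::-1],None,fx=3,fy=3))
E
```

```text
t 24.75 P [ 0.4527 -0.3304  0.0467] b 0.0714 F [-0.3 -1.3  0.3] w 0.502
 turn [[0.003, -0.002, 0.003]] 
 slide [[-5.9, 27.1, -1.1]]
 -> [ 0.447  -0.332   0.0195]
```

View pics/s10.png

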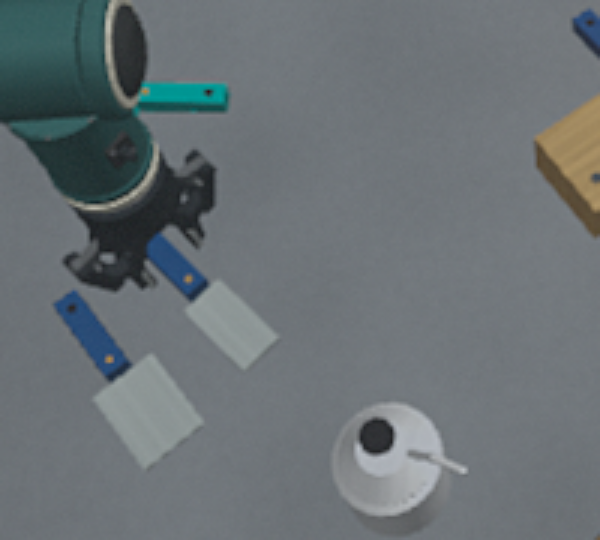

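Request:
jog_arm:
  turn:
    - [0.003,-0.002,0.003]
    - [0,0,0]
    - [0,0,0]
  slide:
    - [-5,26.5,-1]
    - [0,0,0]
    - [0,0,0]
  grip: [50,50,50]

```text
time: 25.1
tool_pos: [0.4463, -0.3307, 0.0191]
tcp_rot: [-1.568, -0.055, 0.059]
wrist_force: [0.0, -0.8, -0.1]
width: 0.501
```

Request:
jog_arm:
  turn:
    - [0,0,0]
    - [0,0,0]
    - [0,0,0]
    - [0,0,0]
    - [0,0,0]
  slide:
    - [0,0,0]
    - [0,0,0]
    - [0,0,0]
    - [0,0,0]
    - [0,0,0]
  grip: [20,0,0,0,0]

```text
time: 25.6
tool_pos: [0.4472, -0.3313, 0.0197]
tcp_rot: [-1.57, -0.057, 0.058]
wrist_force: [-0.9, 0.9, 6.4]
width: 0.245
```

Request:
jog_arm:
  turn:
    - [0,0,0]
    - [0,0,0]
    - [0,0,0]
    - [0,0,0]
    - [0,0,0]
  slide:
    - [0,-20,0]
    - [0,-35,0]
    - [0,-35,0]
    - [0,0,0]
    - [0,0,0]
  grip: [0,0,0,0,0]

```text
time: 26.1
tool_pos: [0.4468, -0.3311, 0.109]
tcp_rot: [-1.569, -0.056, 0.059]
wrist_force: [-0.8, 0.2, -1.4]
width: 0.246
```

```bash
python3 - <<'E'
from plan import *
t=hw(-.195,-.075)
plan([(*t,.105,HA,0)])
E
```

```text
t 26.1 P [ 0.4468 -0.3311  0.109 ] b 0.0733 F [-0.8  0.2 -1.4] w 0.246
 turn [[-0.0, 0.022, -0.0], [-0.0, 0.022, -0.0], [-0.0, 0.022, -0.0], [-0.0, 0.022, -0.0], [-0.0, 0.022, -0.0]] 
 slide [[3.5, 0.5, 44.8], [2.5, 0.5, 44.8], [1.5, 0.5, 44.9], [0.5, 0.5, 44.9], [-0.4, 0.6, 44.9]]
 turn [[-0.0, 0.022, -0.001], [-0.0, 0.021, -0.0], [-0.001, 0.022, -0.001]] 
 slide [[-1.4, 0.5, 44.9], [-2.5, 0.6, 44.8], [-3.3, 0.5, 44.8]]
 -> [0.4484 0.0282 0.105 ]
```

Request:
jog_arm:
  turn:
    - [0,0.022,0]
    - [0,0.022,0]
    - [0,0.022,0]
    - [0,0.022,0]
    - [0,0.022,0]
  slide:
    - [3.5,0.5,45]
    - [2.5,0.5,45]
    - [1.5,0.5,45]
    - [0.5,0.5,45]
    - [-0.5,0.5,45]
  grip: [0,0,0,0,0]

```text
time: 26.6
tool_pos: [0.445, -0.1033, 0.1038]
tcp_rot: [-1.567, 0.036, -0.025]
wrist_force: [1.0, -0.4, -2.0]
width: 0.242
```

Request:
jog_arm:
  turn:
    - [0,0.022,0]
    - [0,0.021,0]
    - [0,0.022,0]
    - [0,0,0]
    - [0,0,0]
  slide:
    - [-1.5,0.5,45]
    - [-2.5,0.5,45]
    - [-3.5,0.5,45]
    - [0,30,0]
    - [0,22,0]
  grip: [0,0,0,0,0]

```text
time: 27.1
tool_pos: [0.4455, 0.0318, 0.0504]
tcp_rot: [-1.568, 0.082, -0.072]
wrist_force: [-0.3, 0.2, -1.6]
width: 0.246
```

Request:
jog_arm:
  turn:
    - [0,0,0]
    - [0,0,0]
    - [0,0,0]
  slide:
    - [0,0,0]
    - [0,0,0]
    - [0,0,0]
  grip: [0,0,0]

```text
time: 27.4
tool_pos: [0.4478, 0.0296, 0.0531]
tcp_rot: [-1.567, 0.083, -0.078]
wrist_force: [-0.4, -0.8, -1.9]
width: 0.242
```

```bash
python3 - <<'E'
from plan import *
inh();plan([(*hw(-.16,-.075),.0525,HA,2)])
overlay('s11.png',-.075,.0197)
E
```

```text
holder frame -0.1958 -0.0736 0.0531
t 27.4 P [0.4478 0.0296 0.0531] b -0.1025 F [-0.4 -0.8 -1.9] w 0.242
 turn [[-0.001, -0.0, -0.002], [-0.001, -0.001, -0.001]] 
 slide [[17.9, 0.2, -0.7], [17.9, 0.3, -0.7]]
 -> [0.4832 0.0246 0.0525]
```

View pics/s11.png

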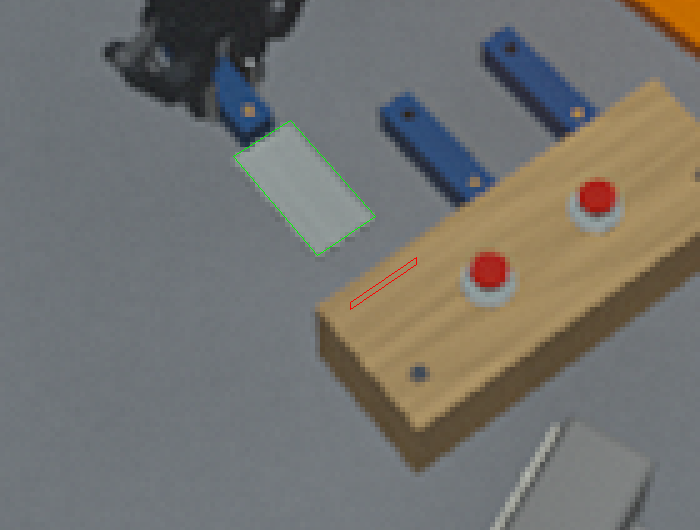

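Request:
jog_arm:
  turn:
    - [-0.001,0,-0.002]
    - [-0.001,0,-0.002]
    - [0,0,0]
    - [0,0,0]
    - [0,0,0]
  slide:
    - [18,0,-0.5]
    - [17,0,-0.5]
    - [8,0,0]
    - [8,0,0]
    - [0,0,0]
  grip: [0,0,0,0,0]

```text
time: 27.95
tool_pos: [0.4992, 0.0235, 0.0532]
tcp_rot: [-1.569, 0.079, -0.082]
wrist_force: [-0.1, 0.3, -1.9]
width: 0.244
```

```bash
python3 - <<'E'
from plan import *
inh();plan([(*hw(-.079,-.075),.052,HA,5)])
E
```

```text
holder frame -0.144 -0.0745 0.0532
t 27.95 P [0.4992 0.0235 0.0532] b -0.1023 F [-0.1  0.3 -1.9] w 0.244
 turn [[0.0, -0.0, 0.0], [0.0, -0.0, 0.0], [0.0, -0.0, 0.001], [0.0, -0.0, 0.0], [0.0, -0.001, 0.001]] 
 slide [[13.0, 0.3, -0.1], [13.0, 0.3, -0.1], [13.0, 0.2, -0.1], [13.0, 0.3, -0.1], [13.0, 0.2, -0.0]]
 -> [0.5638 0.0164 0.052 ]
```

Request:
jog_arm:
  turn:
    - [0,0,0]
    - [0,0,0]
    - [0,0,0]
    - [0,0,0]
    - [0,0,0]
  slide:
    - [12,0.5,0]
    - [12,0,-0.5]
    - [12,0,0]
    - [12,0,0]
    - [0,0,0]
  grip: [0,0,0,0,0]

```text
time: 28.45
tool_pos: [0.5482, 0.0182, 0.0526]
tcp_rot: [-1.569, 0.078, -0.082]
wrist_force: [0.8, -0.5, -1.1]
width: 0.245
```

Request:
jog_arm:
  turn:
    - [0,0,0]
    - [0,0,0]
    - [0,0,0]
    - [0,0,0]
    - [0,0,0]
  slide:
    - [11,0,0]
    - [5,0,0]
    - [3,0,0]
    - [0,0,0]
    - [0,0,0]
  grip: [0,0,0,0,0]

```text
time: 28.95
tool_pos: [0.5613, 0.0167, 0.0511]
tcp_rot: [-1.569, 0.085, -0.075]
wrist_force: [-7.3, 0.3, 2.8]
width: 0.248
```

```bash
python3 - <<'E'
from plan import *
inh()
E
```

```text
holder frame -0.0815 -0.0749 0.0511
```

Request:
jog_arm:
  turn:
    - [0,0,0]
    - [0,0,0]
    - [0,0,0]
    - [0,0,0]
    - [0,0,0]
  slide:
    - [1,0.5,0]
    - [0,0,0]
    - [0,0,0]
    - [0,0,0]
    - [0,0,0]
  grip: [0,0,45,45,45]

```text
time: 29.45
tool_pos: [0.5665, 0.0163, 0.0521]
tcp_rot: [-1.569, 0.078, -0.082]
wrist_force: [0.9, -0.3, -0.3]
width: 0.451
```

Request:
jog_arm:
  turn:
    - [0,0,0]
    - [0,0,0]
    - [0,0,0]
    - [0,0,0]
    - [0,0,0]
  slide:
    - [0,-20,0]
    - [0,-35,0]
    - [-30,-40,0]
    - [-45,-15,0]
    - [-40,0,0]
  grip: [55,55,55,55,55]

```text
time: 29.95
tool_pos: [0.453, 0.0281, 0.1655]
tcp_rot: [-1.569, 0.074, -0.086]
wrist_force: [0.3, 0.1, 0.3]
width: 0.551
```

Request:
jog_arm:
  turn:
    - [0,0,0]
    - [0,0,0]
    - [0,0,0]
    - [0,0,0]
    - [0,0,0]
  slide:
    - [0,0,40]
    - [0,0,40]
    - [0,0,40]
    - [0,0,30]
    - [0,0,0]
  grip: [55,55,55,55,55]

```text
time: 30.45
tool_pos: [0.4674, 0.1805, 0.1624]
tcp_rot: [-1.568, 0.075, -0.079]
wrist_force: [0.5, -0.1, 0.2]
width: 0.55
```

```bash
python3 - <<'E'
from plan import *
for c,s in (('top',(slice(120,290),slice(140,350))),('scene',(slice(90,300),slice(220,410)))):
    p=shot(c); cv2.imwrite('pics/y_%s.png'%c,cv2.resize(p['img'][s][:,:,::-1],None,fx=3,fy=3,interpolation=0))
    H,S,V=masks(p)
    for y in(.075,0,-.075):
        # visible handle box in home pose: measure via search over origin x offset w/ droop
        B=HANDLE
        for b in blobs((H>=105)&(H<=125)&(S>100)&(V>35),40):
            v,u=np.where(b); c0=proj(p,np.array([np.r_[hw(-.1,y),.045]]))[0]
            if np.hypot(u.mean()-c0[0],v.mean()-c0[1])<10:
                ign=np.zeros(b.shape);hh=hull(p,HOLDER,[*HO,HA]);cv2.fillPoly(ign,[np.round(hh).astype(int)],1);ign=cv2.dilate(ign,np.ones((3,3)))*(~b)
                t=hw(-.08,y);x,f,n=fit(p,b,HANDLE,[t[0],t[1],HA],z=.029,ign=ign,tilt=-.07)
                d=x[:2]-HO;print(c,y,(np.cos(HA)*d[0]+np.sin(HA)*d[1]).round(4),(-np.sin(HA)*d[0]+np.cos(HA)*d[1]).round(4),x[2].round(3),f.round(1),n)
inh()
E
```

```text
top 0 -0.0796 -0.001 -0.106 13.8 156.0
top -0.075 -0.0802 -0.0753 -0.09 17.6 159.0
scene 0.075 -0.0758 0.0735 -0.155 69.0 157.0
scene 0 -0.0768 -0.0012 -0.122 58.0 176.0
scene -0.075 -0.0767 -0.077 -0.118 45.6 191.0
holder frame -0.1921 0.0757 0.1618
```

View pics/y_scene.png

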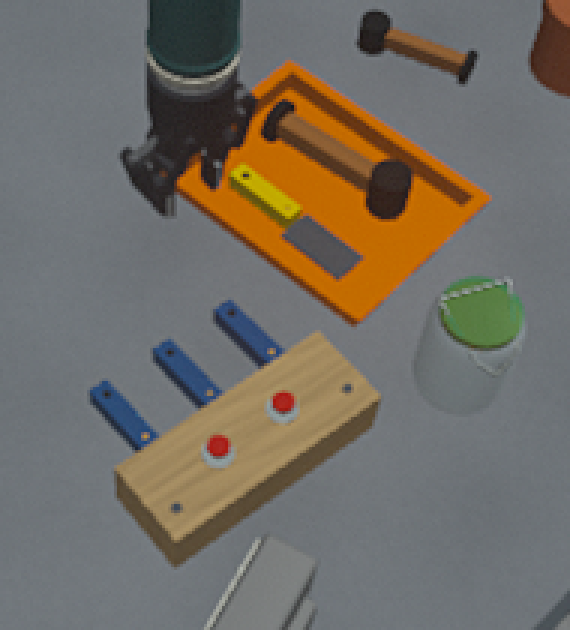

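View pics/y_top.png

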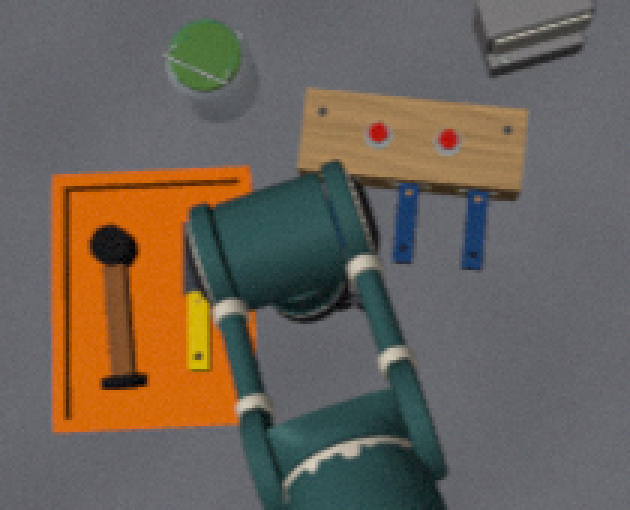

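All three handles are flush at the block. Now locate the mallet precisely.

```bash
cat >> h.py <<'E'
th=np.linspace(0,2*np.pi,48,endpoint=False)
HEAD=np.concatenate([np.c_[.022*np.cos(th),.022*np.sin(th),0*th+z] for z in(0,.05)])
BUTT=np.concatenate([np.c_[0*th+x,.025*np.cos(th),.025+.025*np.sin(th)] for x in(-.152,-.140)])
HAN=box(-.14,-.01,-.012,.012,.012,.038)
def malletfit(p,x0,z=.004):
    H,S,V=masks(p)
    b0=np.zeros(V.shape,np.uint8);ctr=proj(p,np.array([[x0[0]-.07,x0[1],.03]]))[0].astype(int)
    orange=(H>=6)&(H<=17)&(S>225)&(V>110)
    S_=8;c0,r0=ctr-50;m=(~orange)[r0:r0+100,c0:c0+100]
    dark=(V<70)|((S<225)&(H<18)); m=dark[r0:r0+100,c0:c0+100].astype(float)
    # only near
    def ren(q,grow=0):
        im=np.zeros((800,800),np.uint8)
        for B in(HEAD,BUTT,HAN):
            h=(hull(p,B,[q[0],q[1],q[2],z]).reshape(-1,2)-[c0,r0]+.5)*S_
            cv2.fillPoly(im,[np.round(h*16-8).astype(np.int32)],255,shift=4)
        return cv2.resize(im,(100,100),interpolation=cv2.INTER_AREA)/255.
    w=cv2.dilate((ren(x0)>0).astype(np.uint8),np.ones((9,9))).astype(float)
    x0=np.array(x0);f=lambda q:(((ren(q)-m)**2)*w).sum()
    r=minimize(f,x0,method='Nelder-Mead',options=dict(initial_simplex=[x0,x0+[.006,0,0],x0+[0,.006,0],x0+[0,0,.05]],xatol=1e-5,fatol=1e-3))
    im=cv2.resize(p['img'][r0:r0+100,c0:c0+100,::-1].copy(),None,fx=6,fy=6,interpolation=0)
    for B in(HEAD,BUTT,HAN): cv2.polylines(im,[np.round((hull(p,B,[*r.x,z]).reshape(-1,2)-[c0,r0]+.5)*6).astype(int)],1,(0,255,0),1)
    return r.x,r.fun,(m*w).sum(),im
E
python3 - <<'E'
from plan import *
ims=[]
for c in('top','scene'):
    x,f,n,im=malletfit(shot(c),[.535,.404,.08]);print(c,x.round(4),f,n);cv2.imwrite('pics/m_%s.png'%c,im)
    ims.append(im[:,150:520] if c=='top' else im[50:,100:500][:550])
h=min(i.shape[0] for i in ims);cv2.imwrite('pics/m.png',np.hstack([i[:h] for i in ims]))
E
```

```text
top [0.5372 0.4088 0.1108] 34.94455978469819 570.0
scene [0.5384 0.4089 0.1238] 198.36495194156092 882.0
```

View pics/m.png

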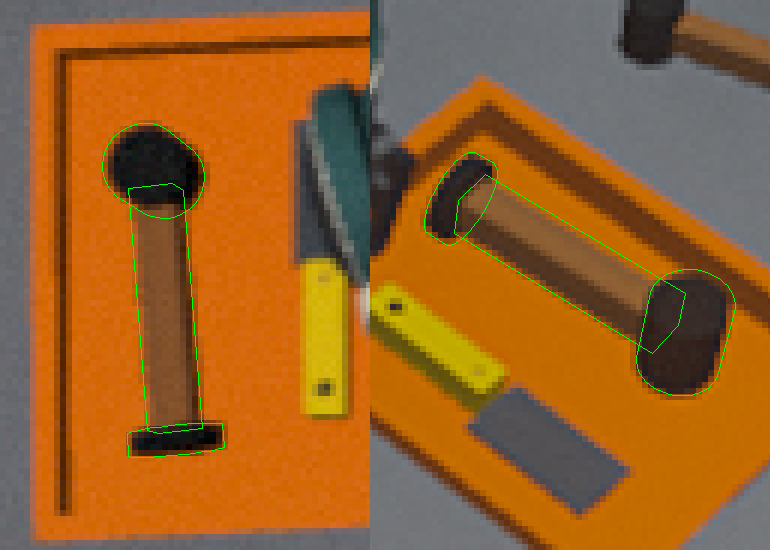

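```bash
python3 - <<'E'
from plan import *
plan([(.4972,.4025,.16,.108,0),(.4972,.4025,.06,.108,3)])
E
```

```text
t 30.65 P [0.4663 0.1766 0.1615] b -0.102 F [ 0.4 -0.1  0.1] w 0.551
 turn [[0.0, -0.042, 0.0], [0.0, -0.042, 0.0], [0.0, -0.042, 0.0], [0.0, -0.042, 0.0], [0.001, -0.042, 0.0]] 
 slide [[1.5, 0.3, 45.6], [3.5, 0.3, 45.5], [5.4, 0.3, 45.3], [7.2, 0.2, 45.0], [9.1, 0.3, 44.6]]
 -> [0.4972 0.4025 0.16  ]
 turn [[-0.0, -0.0, 0.0], [-0.0, -0.0, 0.0], [-0.0, -0.0, 0.0]] 
 slide [[0.0, 33.3, -0.0], [0.0, 33.3, -0.0], [0.0, 33.4, -0.0]]
 -> [0.4972 0.4025 0.06  ]
```

Request:
jog_arm:
  turn:
    - [0,-0.042,0]
    - [0,-0.042,0]
    - [0,-0.042,0]
    - [0,-0.042,0]
    - [0,-0.042,0]
  slide:
    - [1.5,0,45.5]
    - [3.5,0,45.5]
    - [5.5,0,45.5]
    - [7,0,45]
    - [9,0,44.5]
  grip: [55,55,55,55,55]

```text
time: 31.15
tool_pos: [0.4977, 0.4034, 0.1615]
tcp_rot: [-1.57, -0.085, 0.084]
wrist_force: [0.3, 0.0, 0.5]
width: 0.546
```

Request:
jog_arm:
  turn:
    - [0,0,0]
    - [0,0,0]
    - [0,0,0]
    - [0,0,0]
    - [0,0,0]
  slide:
    - [0,35,0]
    - [0,35,0]
    - [0,30,0]
    - [0,0,0]
    - [0,0,0]
  grip: [55,55,55,55,55]

```text
time: 31.65
tool_pos: [0.4971, 0.4018, 0.0612]
tcp_rot: [-1.57, -0.083, 0.085]
wrist_force: [0.2, 0.3, 0.9]
width: 0.554
```

```bash
python3 - <<'E'
from plan import *
plan([(.4972,.4025,.028,.108,1)])
p=shot('scene');cv2.imwrite('pics/s12.png',cv2.resize(p['img'][80:220,250:400,::-1],None,fx=4,fy=4))
E
```

```text
t 31.65 P [0.4971 0.4018 0.0612] b 0.1068 F [0.2 0.3 0.9] w 0.554
 turn [[0.001, -0.001, -0.001]] 
 slide [[0.2, 33.2, 0.7]]
 -> [0.4972 0.4025 0.028 ]
```

View pics/s12.png

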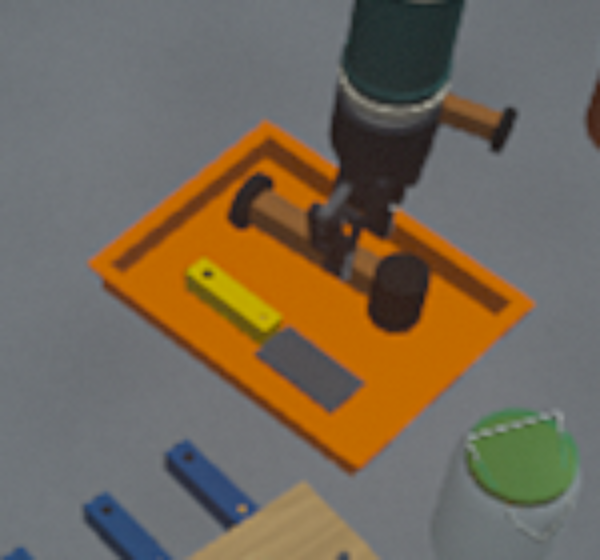

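The fingers straddle the mallet handle around (345,240). Lower and grip.

Request:
jog_arm:
  turn:
    - [0,0,0]
    - [0,0,0]
    - [0,0,0]
    - [0,0,0]
    - [0,0,0]
  slide:
    - [0,20,0.5]
    - [0,12,0]
    - [0,0,0]
    - [0,0,0]
    - [0,0,0]
  grip: [55,55,55,55,30]
  newtons: 110

```text
time: 32.2
tool_pos: [0.4977, 0.4041, 0.0308]
tcp_rot: [-1.568, -0.086, 0.083]
wrist_force: [-0.1, -0.2, -0.2]
width: 0.392
```

Request:
jog_arm:
  turn:
    - [0,0,0]
    - [0,0,0]
    - [0,0,0]
    - [0,0,0]
    - [0,0,0]
  slide:
    - [0,0,0]
    - [0,0,0]
    - [0,0,0]
    - [0,0,0]
    - [0,0,0]
  grip: [0,0,0,0,0]

```text
time: 32.7
tool_pos: [0.4977, 0.4041, 0.031]
tcp_rot: [-1.568, -0.087, 0.083]
wrist_force: [-1.4, -1.1, 6.2]
width: 0.262
```

Request:
jog_arm:
  turn:
    - [0,0,0]
    - [0,0,0]
    - [0,0,0]
    - [0,0,0]
    - [0,0,0]
  slide:
    - [0,-15,0]
    - [0,-35,0]
    - [0,-40,0]
    - [0,-40,0]
    - [0,0,0]
  grip: [0,0,0,0,0]

```text
time: 33.2
tool_pos: [0.5005, 0.4066, 0.1676]
tcp_rot: [-1.562, -0.094, 0.076]
wrist_force: [1.5, 0.4, -2.0]
width: 0.266
```

```bash
python3 - <<'E'
from plan import *
t=hw(-.04,.0375);print(t)
plan([(*hw(-.14,.0375),.15,HA,0),(*t,.15,HA,0)])
p=shot('scene');cv2.imwrite('pics/s13.png',cv2.resize(p['img'][40:220,250:420,::-1],None,fx=3.3,fy=3.3))
E
```

```text
[0.61400559 0.12436003]
t 33.2 P [0.5005 0.4066 0.1676] b 0.1083 F [ 1.5  0.4 -2. ] w 0.266
 turn [[-0.001, 0.035, 0.002], [-0.001, 0.035, 0.002], [-0.001, 0.035, 0.002], [-0.002, 0.035, 0.002], [-0.001, 0.035, 0.001]] 
 slide [[-2.6, 2.6, -45.3], [-1.0, 2.7, -45.4], [0.6, 2.7, -45.4], [2.1, 2.7, -45.4], [3.8, 2.8, -45.3]]
 turn [[-0.002, 0.035, 0.002]] 
 slide [[5.3, 2.9, -45.1]]
 -> [0.5145 0.1345 0.15  ]
 turn [[0.0, -0.0, -0.0], [0.0, -0.0, -0.0], [0.0, -0.0, -0.0]] 
 slide [[33.3, -0.0, 0.0], [33.3, -0.0, 0.0], [33.4, -0.0, 0.0]]
 -> [0.614  0.1243 0.15  ]
```

View pics/s13.png

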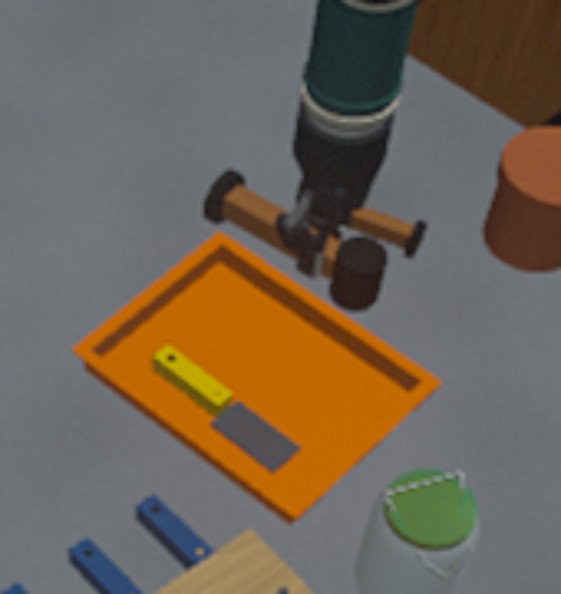

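Request:
jog_arm:
  turn:
    - [0,0.035,0]
    - [0,0.035,0]
    - [0,0.035,0]
    - [0,0.035,0]
    - [0,0.035,0]
  slide:
    - [-2.5,2,-45]
    - [-1,2,-45]
    - [0.5,2,-45]
    - [2,2,-45]
    - [4,2,-45]
  grip: [0,0,0,0,0]

```text
time: 33.75
tool_pos: [0.5062, 0.1765, 0.1469]
tcp_rot: [-1.572, 0.056, -0.05]
wrist_force: [1.5, -0.8, -3.9]
width: 0.257
```

Request:
jog_arm:
  turn:
    - [0,0.035,0]
    - [0,0,0]
    - [0,0,0]
    - [0,0,0]
    - [0,0,0]
  slide:
    - [5,2,-45]
    - [33,0,0]
    - [33,0,0]
    - [33,0,0]
    - [0,0,0]
  grip: [0,0,0,0,0]

```text
time: 34.25
tool_pos: [0.6114, 0.1223, 0.1455]
tcp_rot: [-1.57, 0.081, -0.082]
wrist_force: [0.5, -0.3, -3.6]
width: 0.261
```

Request:
jog_arm:
  turn:
    - [0,0,0]
    - [0,0,0]
    - [0,0,0]
  slide:
    - [0,0,0]
    - [0,0,0]
    - [0,0,0]
  grip: [0,0,0]

```text
time: 34.55
tool_pos: [0.6072, 0.1235, 0.1465]
tcp_rot: [-1.57, 0.081, -0.078]
wrist_force: [-0.1, -0.0, -4.0]
width: 0.263
```

```bash
python3 - <<'E'
from plan import *
inh();plan([(*hw(-.04,.0375),.12,HA,1)])
p=shot('top');cv2.imwrite('pics/t14.png',cv2.resize(p['img'][120:220,190:340,::-1],None,fx=5,fy=5))
p=shot('scene');cv2.imwrite('pics/s14.png',cv2.resize(p['img'][120:300,220:400,::-1],None,fx=3.3,fy=3.3))
E
```

```text
holder frame -0.0467 0.036 0.1465
t 34.55 P [0.6072 0.1235 0.1465] b -0.1012 F [-0.1 -0.  -4. ] w 0.263
 turn [[0.001, 0.0, -0.002]] 
 slide [[6.8, 26.5, 1.5]]
 -> [0.614  0.1243 0.12  ]
```

View pics/s14.png

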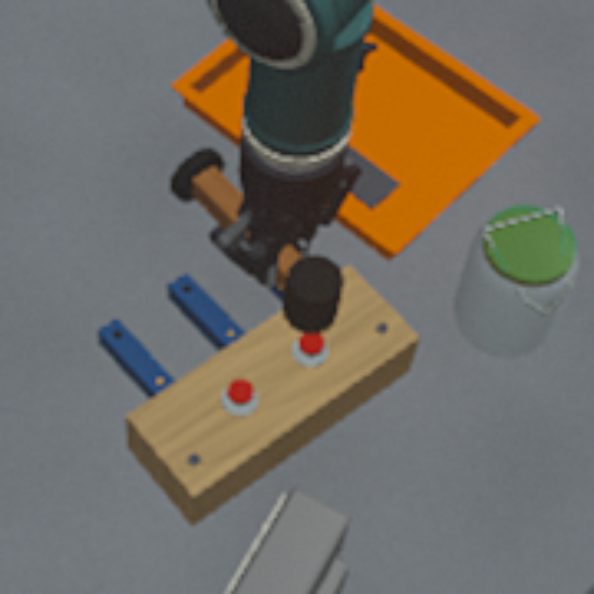

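View pics/t14.png

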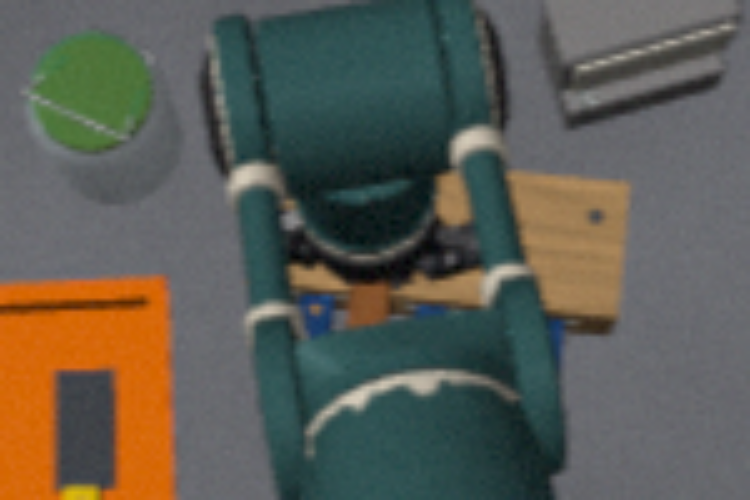

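Request:
jog_arm:
  turn:
    - [0.001,0,-0.002]
    - [0,0,0]
    - [0,0,0]
    - [0,0,0]
  slide:
    - [7,26.5,1.5]
    - [0,0,0]
    - [0,0,0]
    - [0,0,0]
  grip: [0,0,0,0]
  newtons: 120

```text
time: 35.05
tool_pos: [0.6162, 0.1243, 0.122]
tcp_rot: [-1.568, 0.077, -0.082]
wrist_force: [-0.2, 0.1, -3.7]
width: 0.258
```

```bash
cat >>plan.py <<'E'
def headov(name,hx=.0395,hz=.027,ys=.0375):
    p=shot('scene');S=5;im=cv2.resize(p['img'][:,:,::-1].copy(),None,fx=S,fy=S,interpolation=0)
    s=bot.read_state();P=np.array(s['tool_pos']);M=R.from_rotvec(s['tcp_rot']).as_matrix();F=np.stack([M[:,0],M[:,2],-M[:,1]],1)
    X=HEAD@F.T+P+F@np.array([hx,0,-hz])
    cv2.polylines(im,[np.round((cv2.convexHull(proj(p,X).astype(np.float32))+.5)*S).astype(int)],1,(0,255,0),1)
    pin=np.c_[.011*np.cos(th),.011*np.sin(th),0*th+.076]+np.r_[hw(0,ys),0]
    cv2.polylines(im,[np.round((proj(p,pin)+.5)*S).astype(int)],1,(255,0,0),1)
    u,v=(proj(p,np.array([np.r_[hw(0,ys),.09]]))[0]*S).astype(int);cv2.imwrite('pics/'+name,im[v-250:v+250,u-300:u+300])
E
python3 - <<'E'
from plan import *
inh();plan([(*hw(-.0395,.0375),.108,HA,1)]);headov('s15.png')
E
```

```text
holder frame -0.0378 0.0377 0.122
t 35.05 P [0.6162 0.1243 0.122 ] b -0.1016 F [-0.2  0.1 -3.7] w 0.258
 turn [[-0.001, -0.0, 0.003]] 
 slide [[-1.7, 14.0, -0.2]]
 -> [0.6145 0.1243 0.108 ]
```

View pics/s15.png

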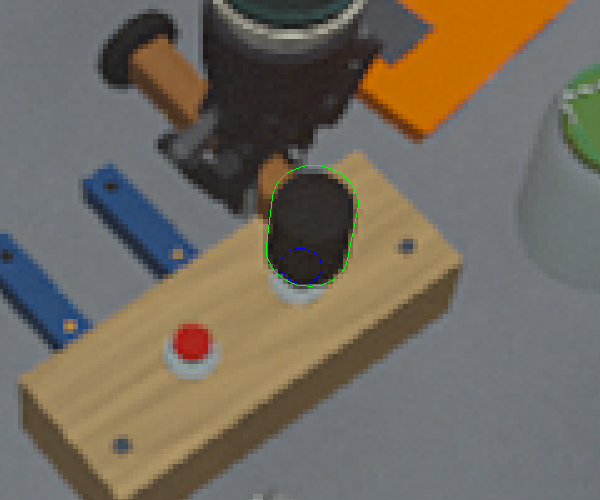

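Request:
jog_arm:
  turn:
    - [0,0,0.003]
    - [0,0,0]
    - [0,0,0]
    - [0,0,0]
  slide:
    - [-1.5,13,0]
    - [0,15,0]
    - [0,0,0]
    - [0,0,0]
  grip: [0,0,0,0]

```text
time: 35.5
tool_pos: [0.6134, 0.1241, 0.0918]
tcp_rot: [-1.569, 0.083, -0.077]
wrist_force: [-0.4, -0.4, -4.3]
width: 0.258
```

Request:
jog_arm:
  turn:
    - [0,0,0]
    - [0,0,0]
    - [0,0,0]
    - [0,0,0]
  slide:
    - [0,3,0]
    - [0,0,0]
    - [0,0,0]
    - [0,0,0]
  grip: [0,0,0,0]

```text
time: 35.9
tool_pos: [0.6138, 0.1242, 0.091]
tcp_rot: [-1.569, 0.082, -0.078]
wrist_force: [-3.8, -0.7, 5.2]
width: 0.263
```

Request:
jog_arm:
  turn:
    - [0,0,0]
    - [0,0,0]
    - [0,0,0]
    - [0,0,0]
  slide:
    - [0,3,0]
    - [0,0,0]
    - [0,0,0]
    - [0,0,0]
  grip: [0,0,0,0]

```text
time: 36.3
tool_pos: [0.6137, 0.1242, 0.0907]
tcp_rot: [-1.569, 0.082, -0.078]
wrist_force: [-12.9, -1.8, 19.0]
width: 0.257
```

Request:
jog_arm:
  turn:
    - [0,0,0]
    - [0,0,0]
    - [0,0,0]
    - [0,0,0]
    - [0,0,0]
  slide:
    - [0,-20,0]
    - [0,-25,0]
    - [0,0,-37.5]
    - [0,0,-37.5]
    - [0,0,0]
  grip: [0,0,0,0,0]

```text
time: 36.8
tool_pos: [0.606, 0.0459, 0.1316]
tcp_rot: [-1.571, 0.084, -0.081]
wrist_force: [-0.5, -0.1, -3.3]
width: 0.26
```

Request:
jog_arm:
  turn:
    - [0,0,0]
    - [0,0,0]
    - [0,0,0]
  slide:
    - [0,0,0]
    - [0,0,0]
    - [0,0,0]
  grip: [0,0,0]

```text
time: 37.1
tool_pos: [0.6069, 0.0506, 0.1317]
tcp_rot: [-1.568, 0.08, -0.078]
wrist_force: [-0.1, 0.8, -2.5]
width: 0.257
```

```bash
python3 - <<'E'
from plan import *
inh();plan([(*hw(-.0395,-.0375),.118,HA,1)]);headov('s16.png',ys=-.0375)
E
```

```text
holder frame -0.0396 -0.0366 0.1317
t 37.1 P [0.6069 0.0506 0.1317] b -0.1008 F [-0.1  0.8 -2.5] w 0.257
 turn [[-0.001, 0.001, -0.001]] 
 slide [[0.1, 13.7, -0.9]]
 -> [0.6069 0.0497 0.118 ]
```

View pics/s16.png

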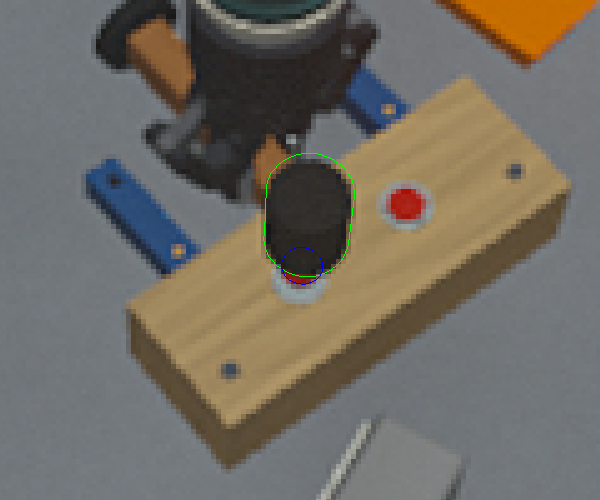

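Pin b is down: it held 19 N with no further travel, and its red head now sits low in its ring at (407,205). Now pin a.

Request:
jog_arm:
  turn:
    - [0,0,0]
    - [0,0,0]
    - [0,0,0]
    - [0,0,0]
    - [0,0,0]
  slide:
    - [0,10,-1]
    - [0,13,0]
    - [0,15,0]
    - [0,0,0]
    - [0,0,0]
  grip: [0,0,0,0,0]

```text
time: 37.65
tool_pos: [0.6058, 0.0487, 0.0927]
tcp_rot: [-1.569, 0.083, -0.077]
wrist_force: [0.2, 0.6, -3.3]
width: 0.259
```

Request:
jog_arm:
  turn:
    - [0,0,0]
    - [0,0,0]
    - [0,0,0]
    - [0,0,0]
  slide:
    - [0,4,0]
    - [0,2,0]
    - [0,0,0]
    - [0,0,0]
  grip: [0,0,0,0]

```text
time: 38.05
tool_pos: [0.6067, 0.0487, 0.0908]
tcp_rot: [-1.569, 0.081, -0.079]
wrist_force: [-8.2, 0.2, 11.6]
width: 0.257
```

Request:
jog_arm:
  turn:
    - [0,0,0]
    - [0,0,0]
    - [0,0,0]
    - [0,0,0]
  slide:
    - [0,2.5,0]
    - [0,0,0]
    - [0,0,0]
    - [0,0,0]
  grip: [0,0,0,0]

```text
time: 38.45
tool_pos: [0.6066, 0.0487, 0.0905]
tcp_rot: [-1.569, 0.081, -0.079]
wrist_force: [-15.0, -1.2, 24.5]
width: 0.26
```

Request:
jog_arm:
  turn:
    - [0,0,0]
    - [0,0,0]
    - [0,0,0]
    - [0,0,0]
    - [0,0,0]
  slide:
    - [0,-20,0]
    - [0,-35,0]
    - [-20,-35,0]
    - [-40,0,0]
    - [-40,0,0]
  grip: [0,0,0,0,0]

```text
time: 38.95
tool_pos: [0.5078, 0.0588, 0.1775]
tcp_rot: [-1.568, 0.078, -0.083]
wrist_force: [-0.5, 0.5, -3.5]
width: 0.261
```

Request:
jog_arm:
  turn:
    - [0,0,0]
    - [0,0,0]
  slide:
    - [0,0,0]
    - [0,0,0]
  grip: [0,0]

```text
time: 39.15
tool_pos: [0.5061, 0.0588, 0.1753]
tcp_rot: [-1.569, 0.08, -0.079]
wrist_force: [0.4, 0.2, -2.9]
width: 0.262
```

```bash
python3 - <<'E'
from plan import *
p=shot('scene');H,S,V=masks(p);red=((H<6)|(H>170))&(S>150)
S_=6;im=cv2.resize(p['img'][:,:,::-1].copy(),None,fx=S_,fy=S_,interpolation=0)
for ys in(.0375,-.0375):
    for z,col in((.064,(0,255,0)),(.076,(255,0,0))):
        pin=np.c_[.011*np.cos(th),.011*np.sin(th),0*th+z]+np.r_[hw(0,ys),0]
        cv2.polylines(im,[np.round((proj(p,pin)+.5)*S_).astype(int)],1,col,1)
    print(ys,proj(p,np.array([np.r_[hw(0,ys),z] for z in(.064,.076)])).round(1).tolist())
for b in blobs(red,8):
    v,u=np.where(b)
    if 250<u.mean()<350 and v.mean()>190: print(u.mean(),v.mean(),b.sum())
u,v=(proj(p,np.array([np.r_[HO,.06]]))[0]*S_).astype(int);cv2.imwrite('pics/s17.png',im[v-300:v+250,u-380:u+350])
plan([(.497,.4035,.15,.108,0),(.497,.4035,.0335,.108,3)])
E
```

```text
0.0375 [[313.7, 225.0], [314.1, 222.8]]
-0.0375 [[292.5, 239.8], [292.7, 237.7]]
313.5 225.5 32
292.1388888888889 240.38888888888889 36
t 39.2 P [0.5076 0.0587 0.1759] b -0.1016 F [ 0.3 -0.4 -3.5] w 0.259
 turn [[-0.0, -0.026, 0.0], [-0.0, -0.026, 0.0], [-0.0, -0.026, 0.0], [-0.0, -0.026, 0.0], [-0.0, -0.026, 0.0]] 
 slide [[-5.7, 3.3, 42.7], [-4.6, 3.3, 42.9], [-3.5, 3.3, 43.0], [-2.3, 3.3, 43.0], [-1.2, 3.2, 43.1]]
 turn [[-0.0, -0.027, 0.0], [-0.0, -0.026, 0.0], [-0.001, -0.027, 0.001]] 
 slide [[-0.1, 3.3, 43.1], [1.1, 3.2, 43.1], [2.1, 3.3, 43.1]]
 -> [0.497  0.4035 0.15  ]
 turn [[0.0, 0.0, -0.0], [0.0, 0.0, -0.0], [0.0, 0.0, -0.0]] 
 slide [[0.0, 38.8, 0.0], [0.0, 38.8, 0.0], [0.0, 38.9, 0.0]]
 -> [0.497  0.4035 0.0335]
```

View pics/s17.png

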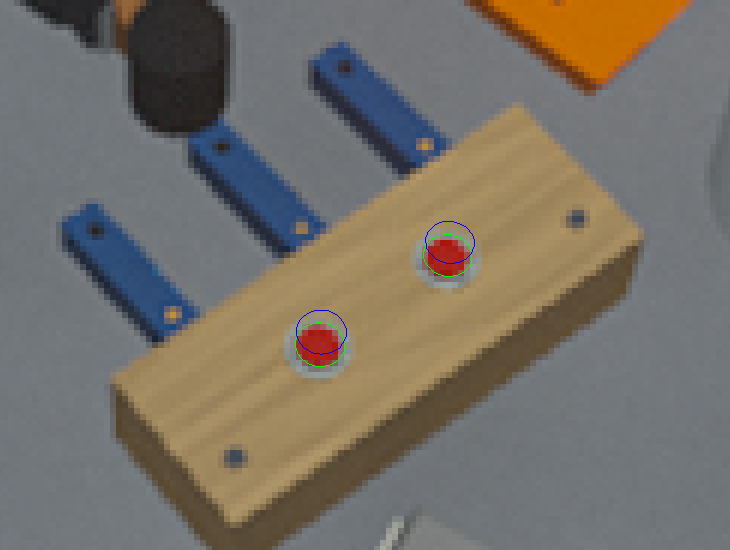

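Both pins match the fully-down outline. Return the mallet.

Request:
jog_arm:
  turn:
    - [0,-0.026,0]
    - [0,-0.026,0]
    - [0,-0.026,0]
    - [0,-0.026,0]
    - [0,-0.026,0]
  slide:
    - [-5.5,3,43]
    - [-4.5,3,43]
    - [-3.5,3,43]
    - [-2.5,3,43]
    - [-1,3,43]
  grip: [0,0,0,0,0]

```text
time: 39.7
tool_pos: [0.5026, 0.2767, 0.1609]
tcp_rot: [-1.569, -0.023, 0.022]
wrist_force: [0.4, -0.2, -2.7]
width: 0.256
```

Request:
jog_arm:
  turn:
    - [0,-0.027,0]
    - [0,-0.026,0]
    - [0,-0.027,0]
    - [0,0,0]
    - [0,0,0]
  slide:
    - [0,3,43]
    - [1,3,43]
    - [2,3,43]
    - [0,40,0]
    - [0,35,0]
  grip: [0,0,0,0,0]

```text
time: 40.2
tool_pos: [0.4992, 0.407, 0.077]
tcp_rot: [-1.566, -0.09, 0.084]
wrist_force: [-0.3, -1.1, -3.0]
width: 0.26
```

Request:
jog_arm:
  turn:
    - [0,0,0]
    - [0,0,0]
    - [0,0,0]
    - [0,0,0]
  slide:
    - [0,20,0]
    - [0,10,0]
    - [0,0,0]
    - [0,0,0]
  grip: [0,0,0,0]

```text
time: 40.6
tool_pos: [0.4984, 0.4043, 0.0478]
tcp_rot: [-1.567, -0.086, 0.084]
wrist_force: [0.4, -0.6, -4.0]
width: 0.258
```

```bash
python3 - <<'E'
from plan import *
plan([(.497,.4035,.0315,.108,2)])
E
```

```text
t 40.6 P [0.4984 0.4043 0.0478] b 0.1078 F [ 0.4 -0.6 -4. ] w 0.258
 turn [[-0.001, -0.0, 0.001], [-0.001, -0.0, 0.0]] 
 slide [[-0.8, 8.2, -0.3], [-0.7, 8.1, -0.4]]
 -> [0.497  0.4035 0.0315]
```

Request:
jog_arm:
  turn:
    - [0,0,0]
    - [0,0,0]
    - [0,0,0]
    - [0,0,0]
    - [0,0,0]
  slide:
    - [-1,8,0]
    - [0,5,0]
    - [0,3,0]
    - [0,0,0]
    - [0,0,0]
  grip: [0,0,0,0,0]

```text
time: 41.1
tool_pos: [0.4961, 0.4036, 0.0311]
tcp_rot: [-1.568, -0.085, 0.085]
wrist_force: [0.6, -0.6, -3.0]
width: 0.255
```

Request:
jog_arm:
  turn:
    - [0,0,0]
    - [0,0,0]
    - [0,0,0]
  slide:
    - [0,1,0]
    - [0,0,0]
    - [0,0,0]
  grip: [0,0,0]

```text
time: 41.4
tool_pos: [0.4961, 0.4036, 0.031]
tcp_rot: [-1.568, -0.085, 0.085]
wrist_force: [-3.0, -2.4, 5.1]
width: 0.261
```

Contact with the pan floor. Release and retreat.

Request:
jog_arm:
  turn:
    - [0,0,0]
    - [0,0,0]
    - [0,0,0]
    - [0,0,0]
  slide:
    - [0,0,0]
    - [0,0,0]
    - [0,0,0]
    - [0,0,0]
  grip: [55,55,55,55]

```text
time: 41.8
tool_pos: [0.4962, 0.4036, 0.0299]
tcp_rot: [-1.568, -0.085, 0.085]
wrist_force: [0.3, 0.9, -0.3]
width: 0.552
```

Request:
jog_arm:
  turn:
    - [0,0,0]
    - [0,0,0]
    - [0,0,0]
    - [0,0,0]
    - [0,0,0]
  slide:
    - [0,-15,0]
    - [0,-35,0]
    - [0,-45,0]
    - [0,-45,0]
    - [0,-45,0]
  grip: [55,55,55,55,55]

```text
time: 42.3
tool_pos: [0.496, 0.4033, 0.2178]
tcp_rot: [-1.568, -0.085, 0.085]
wrist_force: [0.9, 1.2, 1.7]
width: 0.55
```

Request:
jog_arm:
  turn:
    - [0,0,0]
    - [0,0,0]
    - [0,0,0]
    - [0,0,0]
    - [0,0,0]
  slide:
    - [-25,0,35]
    - [-25,0,35]
    - [-25,0,35]
    - [-25,0,35]
    - [0,0,0]
  grip: [55,55,55,55,55]

```text
time: 42.8
tool_pos: [0.3779, 0.5355, 0.2166]
tcp_rot: [-1.565, -0.088, 0.089]
wrist_force: [0.3, -0.1, -0.5]
width: 0.545
```

```bash
python3 - <<'E'
from plan import *
p=shot('scene','fs');shot('top','ftop');print(bot.read_state()['time'],bot.read_state()['tool_pos'])
E
```

```text
42.9 [0.380844   0.53247623 0.21605046]
```

View pics/fs.png

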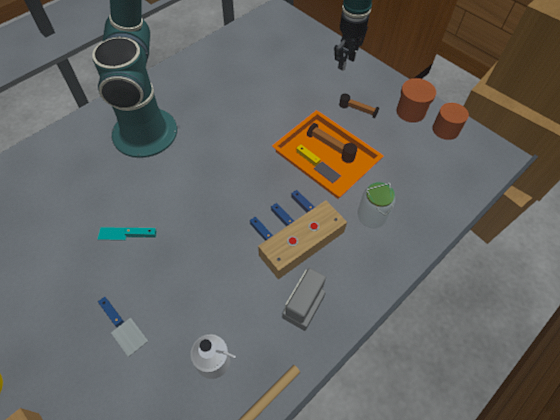

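View pics/ftop.png

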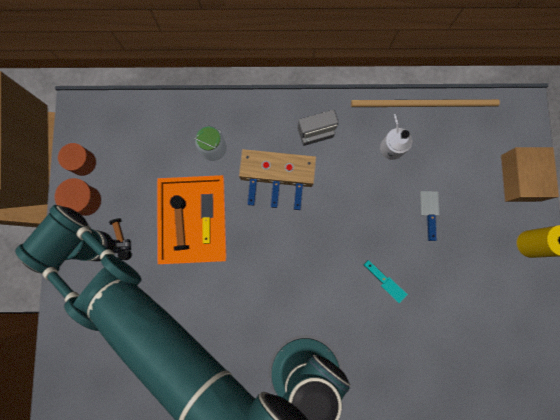

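Everything looks in place: the mallet and yellow scraper are in the pan, three handles sit at the holder, and the broad scraper and bystanders haven't moved. One last numeric check.

```bash
python3 - <<'E'
from plan import *
p=shot('top');H,S,V=masks(p)
for y in(.075,0,-.075):
    for b in blobs((H>=105)&(H<=125)&(S>100)&(V>35),40):
        v,u=np.where(b); c0=proj(p,np.array([np.r_[hw(-.1,y),.045]]))[0]
        if np.hypot(u.mean()-c0[0],v.mean()-c0[1])<8:
            t=hw(-.08,y);x,f,n=fit(p,b,HANDLE,[t[0],t[1],HA],z=.029,tilt=-.07);d=x[:2]-HO
            print(y,(np.cos(HA)*d[0]+np.sin(HA)*d[1]).round(4),(-np.sin(HA)*d[0]+np.cos(HA)*d[1]).round(4),f.round(1))
x,f,n,im=malletfit(p,[.535,.404,.1]);print('mallet',x.round(4),f)
print(bot.finish_job())
E
```

```text
0.075 -0.0804 0.0745 22.2
0 -0.0806 -0.0004 20.8
-0.075 -0.0819 -0.0756 25.0
mallet [0.5355 0.4077 0.1017] 38.259515570934255
the job is handed in; nothing more can be done
None
```

The job is handed in, at about 43 s of the 208 s allowed. My last checks showed everything done in the order asked.

- **Worn scraper:** the yellow-handled scraper came out of its slot (y +75) and lies flat in the pan.
- **Narrow scrapers:** all three blue ones are in slots of their own. I pushed each until about 7–9 N of contact force at the block. The last top-camera fit puts their origins at x −80.4, −80.6 and −81.9 mm against the nominal −80. An earlier scene-camera fit read about −76 to −77; that camera sees the handle partly hidden.
- **Locking pins:** I drove both with the large mallet in quick downward strokes. They stopped moving under 19–25 N, and in the picture both match the fully-down height.
- **Mallet:** it is back in the pan within about 2 mm of where it started.
- **Left alone:** in the final pictures the broad scraper, turquoise look-alike, small mallet, jar, can and lamp are unmoved.

My first grip on the first scraper was about 7 mm too high, so I opened the jaws and gripped again lower. I never saw the announced knock to a scraper; I re-measured the scrapers' positions before each pick.

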